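# Pack the culture dishes in their carrier and drop the gate latch

## Task

Stack all the small culture dishes (either way up) flat and squarely one on another on the round pad of the dish carrier, and set the knobbed metal cover squarely on top of the stack, edges in line. Only then swing the carrier's gate shut, lifting the latch bar by its ball knob over the striker and letting it drop fully into the catch. Leave the tally counter, the forceps and the marker where they are.

Things in the scene. Friction and masses are not known exactly. Their poses are not given: they have to be found in the camera images.
- dish_0_mid (a point): shallow round culture dish with flesh-coloured filling, 60 mm across, 13.5 mm high; the point is its centre, half-way up, z along its axis. Three to five such dishes are present (an absent one is None); they are alike and may be stacked in any order, either way up, each flat on the one below (pitch 13.5 mm).
- dish_1_mid (a point): shallow round culture dish with flesh-coloured filling, 60 mm across, 13.5 mm high; the point is its centre, half-way up, z along its axis. Three to five such dishes are present (an absent one is None); they are alike and may be stacked in any order, either way up, each flat on the one below (pitch 13.5 mm).
- dish_2_mid (a point): shallow round culture dish with flesh-coloured filling, 60 mm across, 13.5 mm high; the point is its centre, half-way up, z along its axis. Three to five such dishes are present (an absent one is None); they are alike and may be stacked in any order, either way up, each flat on the one below (pitch 13.5 mm).
- dish_3_mid (a point): shallow round culture dish with flesh-coloured filling, 60 mm across, 13.5 mm high; the point is its centre, half-way up, z along its axis. Three to five such dishes are present (an absent one is None); they are alike and may be stacked in any order, either way up, each flat on the one below (pitch 13.5 mm).
- dish_4_mid (a point): shallow round culture dish with flesh-coloured filling, 60 mm across, 13.5 mm high; the point is its centre, half-way up, z along its axis. Three to five such dishes are present (an absent one is None); they are alike and may be stacked in any order, either way up, each flat on the one below (pitch 13.5 mm).
- cover_mid (a point): metal cover disc, 62 mm across and 8 mm thick, with a black grip knob (22 mm across, from 18 to 34 mm above its underside; narrower neck below) in its middle; the point lies on its axis 17 mm above its underside, z up; 56 to 112 g.
- seat (a point): centre of the top of the round rubber pad (64 mm across, 14 mm above the worktop) of the fixed dish carrier, where the stack stands. Axes of the carrier: z up, x from the gate side to the back plate (90 mm wide, 40 mm behind the pad's centre, up to 60 mm above the pad), y to the left; the sides (+y, -y) are open for the fingers. Base board: x -85 to +65 mm, y -67 to +85 mm.
- gate_hinge (a point): upright hinge axis of the gate, at the pad's height: x -44, y -55 mm from the pad's centre in the carrier's axes, which this point shares. The post ends 64 mm higher.
- striker (a point): middle of the top of the striker, a square steel tooth 11.5 mm (carrier x) by 16 mm (y), 52 mm above the pad. The catch is the 11 mm slot right behind it (towards +x); behind the slot a steel back rises 6 mm higher than the tooth.
- gate (a joint): front gate, a light aluminium frame that stays where left (slight friction); 0 = shut (from the hinge along the carrier's +y, touching its stop), grows as the free end swings out to the carrier's -x side, at most 0.9 rad; starts 0.4 to 0.65. Its top lies 53 mm above the pad, its free end 116 mm from the hinge.
- latch (a joint): steel latch bar on the gate's outer face, 12 mm high, 6 mm thick; 0 = level, on its stop (in the catch when the gate is shut), grows as its free end is lifted, at most 0.6 rad; falls back by its weight. Level, it meets the striker and stops the gate near 0.16 rad; lifted by more than 0.12 rad (0.2 to 0.35 is comfortable) it clears it.
- latch_pivot (a point): pivot of the latch bar, axis square to the gate: 45 mm along the gate from the hinge axis, 8 mm out from the gate's mid plane, 48 mm above the pad. The bar reaches 105 mm from here, past the gate's end.
- latch_knob (a point): centre of the black ball knob (26 mm across) on a thin stem on the latch bar: 75 mm along the bar from its pivot and 48 mm above the bar's mid line. Free all round; taken by it the bar can be lifted and the gate swung in one grasp.
- rack_corner (a point): nearest corner (towards the robot and the middle of the worktop) of the blue top plate of the tank rack at the back left, 250 mm above the worktop; solid furniture, which goes on from here to +x and +y: keep the gripper's body and wrist clear of it
- tally_counter: bystander: chrome hand tally counter, 74x49x25 mm, origin under its middle
- forceps: bystander: steel forceps lying flat, 115 mm long (along y), 10 mm high, origin under the middle
- marker: bystander: white and red marker pen lying flat, 135 mm long (along y), 16 mm high, origin under the middle
Things that resemble listed ones, but are neither listed nor needed, are in the scene too. What is shaped like the part that bears dish_1_mid but yellow is not meant.

How it is judged:
By the outcome, as a careful person would: the job done as asked, in the order asked, and still so for the second after the job is handed in, with the robot touching nothing.
Of dish_0, dish_1, dish_2, dish_3, dish_4 only 3 to 5 are there at a start; the rules pass over those that are not, and their reading is None.
At some moment in a run one of cover may be knocked a few centimetres aside while the robot is not near it.
Once in a run the grip may slacken for a moment while it holds something.
It also fails if it takes over 210 s, if anything falls off the work surface, if the arm or the gripper's body presses on something with over 40 N, if the wrist force passes 120 N, or if a joint passes its speed limit or range.

## Robot

A 6-joint arm with a two-finger parallel gripper is mounted at the origin on a cart in front of the work surface, level with it; the furniture and walls round the work are solid. World frame = base frame: x ahead of the robot, y to its left, z up, the work surface at z = 0. Lengths are in m, angles in degrees, forces in N, time in s.
With the tool pointing down it reaches from about 0.4 to 0.825 m from the base axis. Payload 7 kg.
Tool frame: the origin (TCP) lies between the finger pads; the fingertips stand 17 mm ahead of it and the grasp point (between the pads) lies 2 mm behind it; x points along the fingers, y is the direction in which the jaws open and shut, and the axes are right-handed (so a half turn about x gives the same grasp; the last joint's range is limited). The gripper opens to 88 mm and grips with 3 to 60 N. Pads are 19 mm wide; open, the fingers measure 130 mm over their backs; the gripper's body (78 mm by 193 mm) begins 47 mm behind the grasp point.
Start: joints at [91.851, 20.546, 0.682, 0, -70.136, -16.507], TCP at [0.171, 0.653, 0.244] pointing down, gripper open.
Joint ranges: [-176.03, 176.03], [-82.01, 121.73], [-58.28, 71.71], [-173.87, 95.51], [-174.79, -0.11], [-173.66, 173.66]. Speed limits (degrees/s): [136.94, 136.94, 172.46, 180, 180, 180].

## Interface

Orientations are given as [roll, pitch, yaw] about the fixed x, y, z axes, in that order (R = Rz(yaw) Ry(pitch) Rx(roll)).
In Python, from plant import r gives the robot as it stands.
- The arm moves only by the shell command python3 -m jog 'ROWS' [FORCE]. ROWS is a JSON object of lists of equal length, an entry for each row: "fingers": the opening, from 0 (shut) to 1 (fully open); "dp": the shift along the tool's x, y, z in mm, a list of three; "twist": the turn about the tool's x in degrees. In form: {"fingers": [fingers, ...], "dp": [[dx, dy, dz], ...], "twist": [twist, ...]}. A call has exactly 5 rows; each row is the pose to reach, as a shift and turn from the pose measured when the call began, along the tool's axes at that moment; what a row does not reach only later rows make up. A row lasts 1/10 s, in which the tool goes at most 50 mm and 8.59 degrees, less where a joint would pass 70% of its speed; a pose out of reach is approached as far as the arm can. A call with a gripper value outside its range is refused whole. The fingers move at their own pace and stop on an object; FORCE is the grip in N (left out, the last holds). Time passes only in rows, so rows that repeat a pose let the fingers close, or fill a call up. It gives the time, the measured TCP pose, the force and the opening at its end, in the units of the state.
- r.get_state(): the state, without advancing time (a new reading comes with each control period).
- r.capture(name): name is "side" or "top"; returns a dict with "frame" (420x560x3 uint8, red, green, blue), "intrinsics" (3x3 intrinsics, pixels), "D" ([k1, k2, p1, p2, k3] as OpenCV has them; the pictures are not rectified), "pose" (4x4, takes a point from camera to world coordinates). Camera axes: x right, y down, z forward; pixel columns grow to the right and rows downward; lengths in m; the calibration is good to about 2 mm. A picture is of the moment at which its call begins. There is no depth.
- r.close_job(): hands the job in, once; it reports no verdict.
The state is a dict: "time_s": time; "joints": joint angles; "qd": joint speeds; "joint_torque": joint torques, N m; "tcp_pos": TCP position; "eef_rot": TCP orientation; "contact_force": force on the tool from outside, world axes, zero at the start; "moment": the same for the moment, N m; "gripper_width": finger opening in m.
Only numpy, scipy, OpenCV 4.12 (cv2) and the standard library are available. Lean on these libraries where they do the work, as an engineer would, in place of code of your own. Each camera call takes 0.05 s, during which the arm holds its last target. There are 200 camera calls.

## Working session

There is one attempt and no reset: what is moved stays moved. The work goes in short steps, Python scripts to look and compute and a shell command to move; the robot and the scene stay as the last step left them, time stands still between calls to the robot, and variables do not carry over. Pictures are saved under pics/ and viewed, on a budget of 14 in all, crops included, one or two more only if the job needs it, and the job is handed in when it is done.

```bash
ls; mkdir -p pics; python3 - <<'E'
from plant import r
import cv2,numpy as np
print(r.get_state())
for n in("side","top"):
    c=r.capture(n); cv2.imwrite(f"pics/{n}0.png",c["frame"][:,:,::-1]); print(n,c["intrinsics"],c["D"],c["pose"])
E
```

```text
pics
{'time_s': 0.0, 'joints': array([ 9.18503333e+01,  2.05928795e+01,  6.31958754e-01, -1.94616301e-02,
       -7.01352614e+01, -1.65044492e+01]), 'qd': array([ 0.10645916, -0.05454176,  0.0779109 ,  0.12130944,  0.02200214,
        0.04036272]), 'joint_torque': array([-7.98453984e-04, -5.82710838e+01,  2.93055135e+01,  6.99728161e+00,
        6.98360396e-03, -1.62211750e-04]), 'tcp_pos': array([0.17070292, 0.65257124, 0.24259464]), 'eef_rot': array([ 95.73631306,  89.90209279, -98.92443132]), 'contact_force': array([0.83728408, 0.29615494, 0.23392666]), 'moment': array([ 0.01216837,  0.05181578, -0.03885968]), 'gripper_width': 0.08735883777851401}
side [[483.90328459   0.         274.62973464]
 [  0.         483.90328459 215.99734562]
 [  0.           0.           1.        ]] [-0.08653248  0.          0.          0.          0.        ] [[-0.89872123 -0.29427316  0.32512069  0.06253594]
 [-0.43819861  0.57425417 -0.69153028  1.25867403]
 [ 0.01679689 -0.76396038 -0.6450445   1.03600689]
 [ 0.          0.          0.          1.        ]]
top [[394.62572697   0.         280.83885204]
 [  0.         394.62572697 211.23064068]
 [  0.           0.           1.        ]] [-0.09760675  0.          0.          0.          0.        ] [[ 2.70691270e-02 -9.98739988e-01  4.22575190e-02  4.43537253e-01]
 [-9.99633494e-01 -2.70291513e-02  1.51717024e-03  3.33237392e-01]
 [-3.73073719e-04 -4.22830998e-02 -9.99105600e-01  1.01719929e+00]
 [ 0.00000000e+00  0.00000000e+00  0.00000000e+00  1.00000000e+00]]
```

View pics/side0.png

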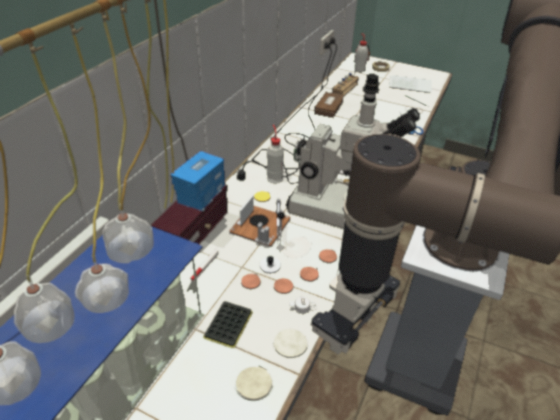

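View pics/top0.png

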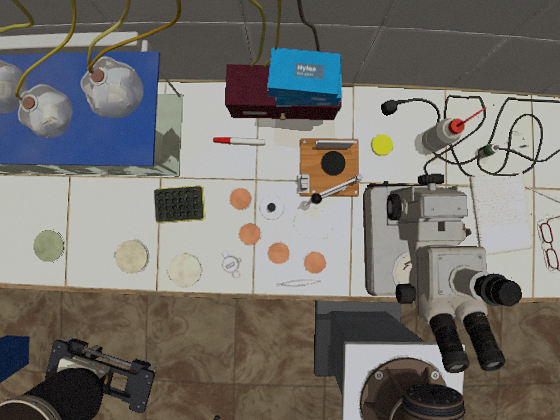

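Top view: four flesh dishes at about (240,198), (249,234), (278,253) and (314,262). The cover is at (271,208), the pad at (332,162) and the latch knob at (316,199). The yellow dish at (382,145) is a decoy, and there is a clear one at (313,220). The side view agrees.

```bash
cat > h.py <<'E'
from plant import r
import cv2,numpy as np
from scipy.spatial.transform import Rotation as Ro
def ray(c,px):
    p=cv2.undistortPoints(np.array(px,float).reshape(-1,1,2),c["intrinsics"],np.array(c["D"]))[:,0]
    d=np.c_[p,np.ones(len(p))]@c["pose"][:3,:3].T
    return c["pose"][:3,3],d
def plane(c,px,z):
    o,d=ray(c,px); return o+d*((z-o[2])/d[:,2:3])
def proj(c,P):
    T=np.linalg.inv(c["pose"]); P=np.atleast_2d(P)
    return cv2.projectPoints(P.astype(float),cv2.Rodrigues(T[:3,:3])[0],T[:3,3],c["intrinsics"],np.array(c["D"]))[0][:,0]
def blobs(m,amin=30):
    n,l,s,ce=cv2.connectedComponentsWithStats(m.astype(np.uint8)); return [(s[i],ce[i],l==i) for i in range(1,n) if s[i,4]>=amin]
def hsv(c): return cv2.cvtColor(c["frame"],cv2.COLOR_RGB2HSV).astype(int)
def flesh(c):
    f=hsv(c); return (f[...,0]<14)&(f[...,1]>70)&(f[...,2]>150)
def go(x,y,z,jaw=None):
    """print dp (mm) and twist to reach TCP x,y,z with jaw-axis angle jaw (deg, world)"""
    s=r.get_state(); R=Ro.from_euler('xyz',s['eef_rot'],degrees=True).as_matrix()
    dp=R.T@(np.array([x,y,z])-s['tcp_pos'])*1e3
    a=np.degrees(np.arctan2(R[1,1],R[0,1])); tw=None
    if jaw is not None: tw=-((jaw-a+90)%180-90)   # tool x is down
    print('t',round(s['time_s'],2),'tcp',s['tcp_pos'].round(4),'jaw',a.round(2),'j6',s['joints'][5].round(1),'w',round(s['gripper_width'],4),'F',s['contact_force'].round(1),'dp',dp.round(1),'tw',tw)
    return R
E
python3 - <<'E'
from h import *
T=r.capture("top");S=r.capture("side")
for c,n in((T,"top"),(S,"side")):
    for s,ce,m in blobs(flesh(c),60):
        print(n,s,ce.round(1),plane(c,[ce],.011)[0].round(4))
f=hsv(T); 
blk=(f[...,2]<70)
for s,ce,m in blobs(blk[120:230,260:360],10): print('blk',s,ce+[260,120],plane(T,[ce+[260,120]],.014)[0].round(4),plane(T,[ce+[260,120]],.11)[0].round(4))
brd=(f[...,0]<20)&(f[...,1]>110)&(f[...,2]>90)
for s,ce,m in blobs(brd[120:210,280:380],300):
    p=np.argwhere(m)[:,::-1]+[280,120]; w=plane(T,p,.008); print('board',s,cv2.minAreaRect((w[:,:2]*1000).astype(np.float32)))
for n,c,b in(("t",T,(285,125,90,90)),("s",S,(205,165,130,125))):
    x,y,w,h=b; k=8 if n=="t" else 6
    cv2.imwrite(f"pics/crop_{n}.png",cv2.resize(c["frame"][y:y+h,x:x+w,::-1],None,fx=k,fy=k,interpolation=cv2.INTER_CUBIC)[:600,:800])
go(.45,.2,.2,90)
E
```

```text
top [451 119  14  14 116] [457.1 125.4] [ 0.7256 -0.1248  0.011 ]
top [213 137  18   5  70] [221.8 138.7] [0.6696 0.4925 0.011 ]
top [230 188  21  21 351] [240.  198.2] [0.5167 0.44   0.011 ]
top [239 223  21  22 354] [249.3 233.6] [0.4268 0.4136 0.011 ]
top [268 243  21  21 353] [278.2 252.8] [0.38   0.3385 0.011 ]
top [305 252  21  21 349] [314.7 262.2] [0.3587 0.2453 0.011 ]
side [254 207  23  34 271] [268.9 220.5] [0.5859 0.1885 0.011 ]
side [234 222  23  17 225] [246.8 230.5] [0.6265 0.2643 0.011 ]
side [319 250  18  12 171] [327.5 255.5] [0.357  0.2526 0.011 ]
side [300 267  18  14 198] [308.8 273.4] [0.3786 0.3457 0.011 ]
side [242 274  18  15 214] [250.5 280.8] [0.5155 0.4469 0.011 ]
side [274 279  19  14 218] [283.1 285.4] [0.4254 0.421  0.011 ]
blk [ 61  31  24  24 453] [332.90507726 162.69094923] [0.6142 0.2046 0.014 ] [0.5979 0.2169 0.11  ]
blk [51 74 11 10 85] [315.91764706 198.23529412] [0.5215 0.2462 0.014 ] [0.5141 0.2546 0.11  ]
blk [ 8 83  7  9 47] [271.10638298 206.72340426] [0.4968 0.3598 0.014 ] [0.4917 0.3573 0.11  ]
board [  20   19   58   57 1775] ((604.2256469726562, 214.43719482421875), (146.42308044433594, 148.30198669433594), 1.4084618091583252)
t 0.2 tcp [0.1708 0.6528 0.243 ] jaw -104.66 j6 -16.5 w 0.0876 F [0.  0.1 0.2] dp [  43.4  367.3 -384.8] tw -14.662901774959096
```

View pics/crop_t.png

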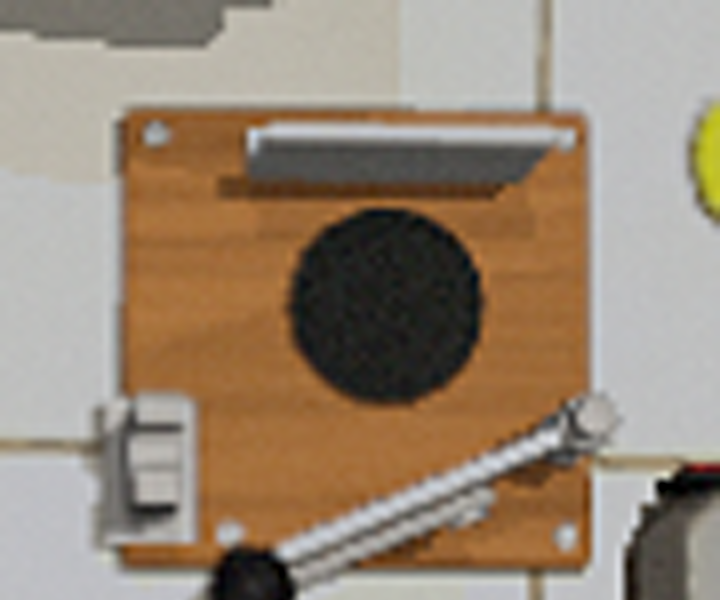

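View pics/crop_s.png

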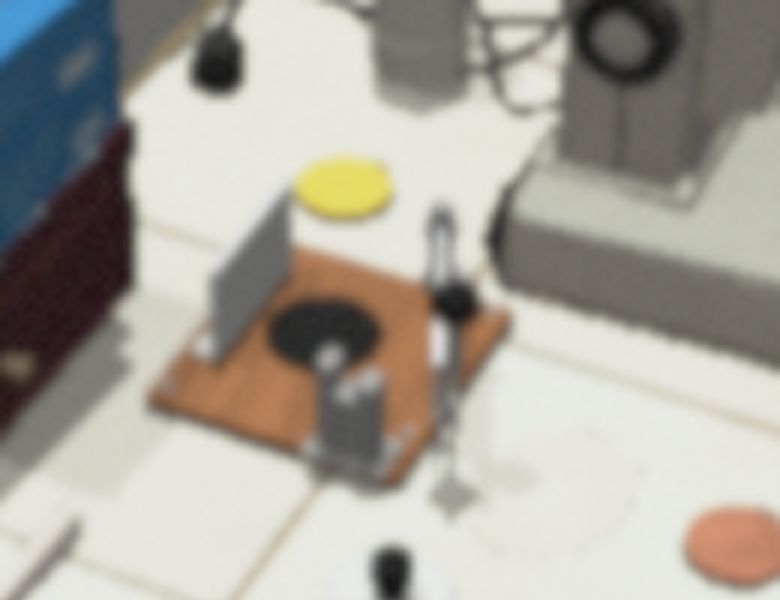

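```bash
python3 - <<'E'
from h import *
S=r.capture("side");f=hsv(S)
for s,ce,m in blobs((f[...,2]<80)[190:290,235:300],30): print(s,ce+[235,190],plane(S,[ce+[235,190]],.014)[0].round(4))
print(plane(S,[(327.5,255.5),(308.8,273.4),(250.5,280.8),(283.1,285.4)],.00675).round(4))
print('rack',plane(r.capture("top"),[(157,165)],.25).round(3))
go(.38,.34,.15,0)
E
python3 -m jog '{"fingers":[0.95,0.95,0.95,0.95,0.95],"dp":[[0,0,0],[0,0,0],[0,0,0],[0,0,0],[0,0,0]],"twist":[0,5,5,5,5]}' 20
python3 -c "
from h import *
go(.38,.34,.15,0)"
```

```text
[42 22  7  8 36] [280.25       215.27777778] [0.5628 0.1513 0.014 ]
[ 15  25  18  11 138] [258.23188406 219.52898551] [0.6172 0.2032 0.014 ]
[33 67  5  8 33] [269.93939394 260.3030303 ] [0.5011 0.3518 0.014 ]
[[0.3582 0.2486 0.0068]
 [0.38   0.342  0.0068]
 [0.5171 0.4437 0.0068]
 [0.4269 0.4174 0.0068]]
rack [[0.561 0.582 0.25 ]]
t 0.3 tcp [0.1708 0.6529 0.2432] jaw -104.66 j6 -16.5 w 0.0878 F [ 0.1  0.6 -0. ] dp [  93.4  249.7 -281.6] tw 75.34177988136318
time_s: 0.8
tcp_pos: [0.1708, 0.6529, 0.2433]
eef_rot: [101.3, 90.0, -98.3]
contact_force: [0.2, -0.4, 0.2]
gripper_width: 0.0835
t 0.8 tcp [0.1708 0.6529 0.2433] jaw -109.56 j6 -21.4 w 0.0835 F [ 0.2 -0.4  0.2] dp [  93.4  224.7 -301.9] tw 70.44134579438682
```

```bash

python3 -m jog '{"fingers":[0.95,0.95,0.95,0.95,0.95],"dp":[[8,24,-32],[18,54,-72],[28,84,-112],[38,114,-152],[38,114,-152]],"twist":[0,0,0,0,0]}' | head -2
python3 -m jog '{"fingers":[0.95,0.95,0.95,0.95,0.95],"dp":[[8,24,-32],[18,54,-72],[28,84,-112],[38,111,-150],[38,111,-150]],"twist":[0,0,0,0,0]}' | head -2
python3 -m jog '{"fingers":[0.95,0.95,0.95,0.95,0.95],"dp":[[0,0,0],[0,0,0],[0,0,0],[0,0,0],[0,0,0]],"twist":[8,16,24,32,35]}' |head -2
python3 -m jog '{"fingers":[0.95,0.95,0.95,0.95,0.95],"dp":[[0,0,0],[0,0,0],[0,0,0],[0,0,0],[0,0,0]],"twist":[8,16,24,32,35]}'
python3 -c "
from h import *
go(.38,.3402,.021,0)"
```

```text
time_s: 1.3
tcp_pos: [0.2774, 0.4896, 0.2045]
time_s: 1.8
tcp_pos: [0.3824, 0.3298, 0.1657]
time_s: 2.3
tcp_pos: [0.3824, 0.3304, 0.166]
time_s: 2.8
tcp_pos: [0.3824, 0.3311, 0.1663]
eef_rot: [153.9, 89.7, -116.4]
contact_force: [0.4, 0.8, 0.2]
gripper_width: 0.0829
t 2.8 tcp [0.3824 0.3311 0.1663] jaw 179.69 j6 -63.5 w 0.0829 F [0.4 0.8 0.2] dp [145.3   2.1   9.7] tw -0.30713738640756105
```

```bash

python3 -m jog '{"fingers":[0.95,0.95,0.95,0.95,0.95],"dp":[[30,2,9.7],[60,2,9.7],[90,2,9.7],[120,2,9.7],[126,2,9.7]],"twist":[0,0,0,0,0]}' | head -2
python3 -m jog '{"fingers":[0.95,0.95,0.95,0.95,0.95],"dp":[[5,0,0],[10,0,0],[15,0,0],[19,0,0],[19,0,0]],"twist":[0,0,0,0,0]}'
python3 -m jog '{"fingers":[0.7,0.6,0.6,0.6,0.6],"dp":[[0,0,0],[0,0,0],[0,0,0],[0,0,0],[0,0,0]],"twist":[0,0,0,0,0]}' 10
python3 -m jog '{"fingers":[0.6,0.6,0.6,0.6,0.6],"dp":[[0,0,0],[0,0,0],[0,0,0],[0,0,0],[0,0,0]],"twist":[0,0,0,0,0]}' 10
python3 -c "
from h import *
go(.38,.3402,.021,0)
S=r.capture('side');cv2.imwrite('pics/s1.png',cv2.resize(S['frame'][150:390,200:440,::-1],None,fx=2.5,fy=2.5))"
```

```text
time_s: 3.3
tcp_pos: [0.379, 0.3391, 0.0376]
time_s: 3.8
tcp_pos: [0.3789, 0.3389, 0.0187]
eef_rot: [151.5, 89.5, -118.8]
contact_force: [0.1, -0.3, -1.3]
gripper_width: 0.0832
time_s: 4.3
tcp_pos: [0.379, 0.3391, 0.0189]
eef_rot: [151.6, 89.5, -118.6]
contact_force: [-1.5, 0.4, 2.0]
gripper_width: 0.0587
time_s: 4.8
tcp_pos: [0.379, 0.3391, 0.0189]
eef_rot: [151.7, 89.5, -118.6]
contact_force: [-1.1, 0.3, 1.0]
gripper_width: 0.059
t 4.8 tcp [0.379  0.3391 0.0189] jaw 179.74 j6 -64.2 w 0.059 F [-1.1  0.3  1. ] dp [-2.1 -1.   1.1] tw -0.2605302640814955
```

View pics/s1.png

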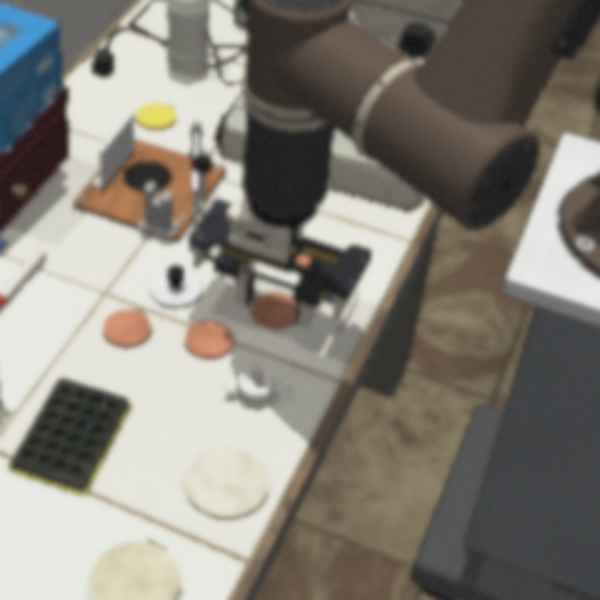

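```bash

python3 -m jog '{"fingers":[0.85,0.85,0.85,0.85,0.85],"dp":[[0,0,0],[0,0,0],[-2,0,0],[-2,0,0],[-2,0,0]],"twist":[0,0,0,8,16]}' |head -2
python3 -m jog '{"fingers":[0.85,0.85,0.85,0.85,0.85],"dp":[[0,0,0],[0,0,0],[0,0,0],[0,0,0],[0,0,0]],"twist":[8,16,24,32,36]}' |head -2
python3 -m jog '{"fingers":[0.85,0.85,0.85,0.85,0.85],"dp":[[0,0,0],[0,0,0],[0,0,0],[0,0,0],[0,0,0]],"twist":[8,16,24,32,36]}' 
python3 -c "
from h import *
go(.379,.3391,.021,91.4)"
```

```text
time_s: 5.35
tcp_pos: [0.3791, 0.3392, 0.0211]
time_s: 5.85
tcp_pos: [0.3791, 0.3392, 0.0212]
time_s: 6.35
tcp_pos: [0.3791, 0.3392, 0.0213]
eef_rot: [-119.3, 89.5, -118.5]
contact_force: [0.2, 0.1, 0.2]
gripper_width: 0.0741
t 6.35 tcp [0.3791 0.3392 0.0213] jaw 90.82 j6 -153.1 w 0.0741 F [0.2 0.1 0.2] dp [ 0.3 -0.  -0.1] tw -0.5817629692382553
```

```bash

python3 -m jog '{"fingers":[0.6,0.6,0.6,0.6,0.6],"dp":[[0,0,0],[0,0,0],[0,0,0],[0,0,0],[0,0,0]],"twist":[0,0,0,0,0]}' 20 | tail -2
python3 -m jog '{"fingers":[0.6,0.6,0.6,0.6,0.6],"dp":[[0,0,0],[-40,0,0],[-85,0,0],[-130,0,0],[-170,0,0]],"twist":[0,0,0,0,0]}' 25
python3 -m jog '{"fingers":[0.6,0.6,0.6,0.6,0.6],"dp":[[0,-15,30],[0,-40,70],[0,-65,110],[0,-90,150],[0,-110,190]],"twist":[0,0,0,0,0]}'|tail -3
python3 -c "
from h import *
T=r.capture('top')
print([plane(T,[ce],.1875)[0].round(4) for s,ce,m in blobs(flesh(T),200)])
go(.615,.2045,.100,91.4)"
```

```text
contact_force: [-1.0, -0.3, 0.6]
gripper_width: 0.0588
time_s: 7.35
tcp_pos: [0.3798, 0.3404, 0.1936]
eef_rot: [-119.1, 89.6, -118.2]
contact_force: [0.9, 2.1, -0.5]
gripper_width: 0.0584
eef_rot: [-120.5, 89.6, -119.6]
contact_force: [0.5, 1.2, 0.3]
gripper_width: 0.0584
[]
t 7.9 tcp [0.5775 0.2296 0.1931] jaw 90.8 j6 -129.2 w 0.0582 F [8.5 1.3 2.3] dp [ 93.2 -24.8  37.4] tw -0.6006343916250785
```

```bash

python3 -m jog '{"fingers":[0.6,0.6,0.6,0.6,0.6],"dp":[[0,-12,20],[0,-24,38],[30,-24.8,38],[65,-24.8,38],[95,-24.8,38]],"twist":[0,0,-0.6,-0.6,-0.6]}'|tail -3
python3 -c "
from h import *
go(.615,.2045,.0365,91.4)"
```

```text
eef_rot: [-112.6, 89.5, -111.2]
contact_force: [-0.7, 1.0, -1.2]
gripper_width: 0.0586
t 8.4 tcp [0.6152 0.2039 0.0964] jaw 91.36 j6 -124.6 w 0.0586 F [-0.7  1.  -1.2] dp [59.9  1.1 -0. ] tw -0.04321309090137504
```

```bash

python3 -m jog '{"fingers":[0.6,0.6,0.6,0.6,0.6],"dp":[[15,1,0],[30,1,0],[42,1,0],[50,1,0],[54,1,0]],"twist":[0,0,0,0,0]}'|tail -2
python3 -m jog '{"fingers":[0.6,0.6,0.6,0.6,0.6],"dp":[[2,0,0],[4,0,0],[6,0,0],[6.5,0,0],[6.5,0,0]],"twist":[0,0,0,0,0]}'
python3 -m jog '{"fingers":[0.8,0.9,0.9,0.9,0.9],"dp":[[0,0,0],[0,0,0],[0,0,0],[0,0,0],[0,0,0]],"twist":[0,0,0,0,0]}'
python3 -m jog '{"fingers":[0.9,0.9,0.9,0.9,0.9],"dp":[[-30,0,0],[-60,0,0],[-100,0,0],[-140,0,0],[-160,0,0]],"twist":[0,0,0,0,0]}'
python3 -m jog '{"fingers":[0.9,0.9,0.9,0.9,0.9],"dp":[[0,0,-30],[0,0,-70],[0,0,-110],[0,10,-150],[0,20,-180]],"twist":[0,0,0,0,0]}'|head -2
python3 -c "
from h import *
S=r.capture('side');T=r.capture('top')
for n,c in (('s',S),('t',T)):
  for s,ce,m in blobs(flesh(c),60): print(n,s,ce.round(1),plane(c,[ce],.0068)[0].round(4),plane(c,[ce],.0207)[0].round(4))
cv2.imwrite('pics/s2.png',cv2.resize(S['frame'][180:270,220:320,::-1],None,fx=6,fy=6,interpolation=cv2.INTER_CUBIC))
go(.4268,.4155,.15,0)"
```

```text
contact_force: [-0.3, -0.2, -0.0]
gripper_width: 0.0587
time_s: 9.4
tcp_pos: [0.6151, 0.2045, 0.0357]
eef_rot: [-112.2, 89.5, -110.8]
contact_force: [0.5, 0.6, -0.6]
gripper_width: 0.0581
time_s: 9.9
tcp_pos: [0.6151, 0.2045, 0.0357]
eef_rot: [-112.0, 89.5, -110.6]
contact_force: [-0.4, -0.0, -0.0]
gripper_width: 0.079
time_s: 10.4
tcp_pos: [0.6169, 0.2063, 0.2]
eef_rot: [-78.2, 89.6, -76.8]
contact_force: [1.0, -0.3, -0.7]
gripper_width: 0.0788
time_s: 10.9
tcp_pos: [0.4344, 0.2214, 0.1998]
s [251 206  26  35 429] [265.2 219.6] [0.6006 0.1857 0.0068] [0.5933 0.2002 0.0207]
s [233 222  24  17 236] [246.2 230.4] [0.6309 0.2603 0.0068] [0.6232 0.2738 0.0207]
s [324 249  12  13 118] [329.7 255.3] [0.3524 0.2449 0.0068] [0.3485 0.2586 0.0207]
s [242 274  18  15 215] [250.5 280.8] [0.5172 0.4436 0.0068] [0.5111 0.4546 0.0207]
s [274 279  19  14 218] [283.1 285.4] [0.4269 0.4176 0.0068] [0.422  0.429  0.0207]
t [451 119  14  14 120] [457.1 125.5] [ 0.7265 -0.1267  0.0068] [ 0.7226 -0.1204  0.0207]
t [213 137  18   5  73] [221.6 138.7] [0.6705 0.4936 0.0068] [0.6674 0.4914 0.0207]
t [323 153  21  21 355] [332.9 162.7] [0.6155 0.2036 0.0068] [0.6131 0.2053 0.0207]
t [230 188  21  21 350] [240.1 198.2] [0.5169 0.4404 0.0068] [0.5159 0.439  0.0207]
t [239 223  21  22 353] [249.3 233.6] [0.4269 0.4139 0.0068] [0.4271 0.4127 0.0207]
t 11.0 tcp [0.4337 0.2222 0.2003] jaw 91.51 j6 -139.1 w 0.0789 F [0.7 0.5 0.6] dp [ 49.3 193.7  -1.9] tw -88.49282006172677
```

View pics/s2.png

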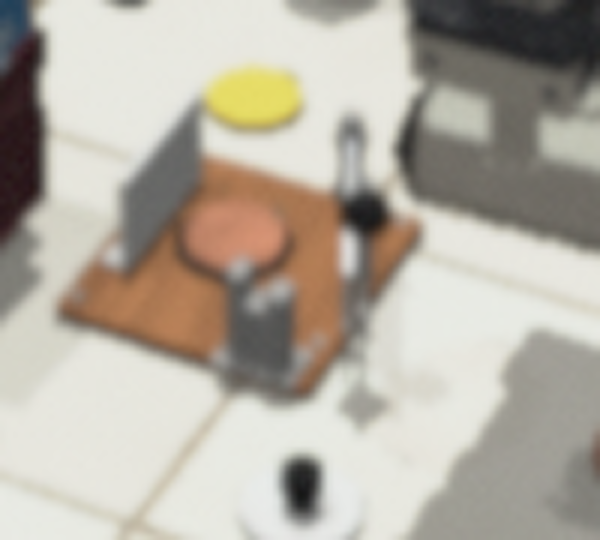

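Top dish centroid sits on the pad centroid, and the side view shows the dark rim all round the dish. Next is the dish at (.427,.416). I'll set it down at the free spot (.38,.34) to centre it in both axes.

```bash

python3 -m jog '{"fingers":[0.9,0.9,0.9,0.9,0.9],"dp":[[0,40,0],[0,85,0],[10,130,-2],[30,170,-2],[50,194,-2]],"twist":[0,0,0,0,0]}'|head -2
python3 -m jog '{"fingers":[0.9,0.9,0.9,0.9,0.9],"dp":[[30,0,0],[60,0,0],[90,0,0],[110,0,0],[110,0,0]],"twist":[0,0,0,0,0]}'
python3 -c "
from h import *
go(.4268,.4155,.021,91.4)"
```

```text
time_s: 11.5
tcp_pos: [0.4271, 0.4189, 0.1488]
time_s: 12.0
tcp_pos: [0.4267, 0.4167, 0.0355]
eef_rot: [-93.2, 89.5, -91.6]
contact_force: [-0.0, 0.2, 0.5]
gripper_width: 0.0788
t 12.0 tcp [0.4267 0.4167 0.0355] jaw 91.55 j6 -151.9 w 0.0788 F [-0.   0.2  0.5] dp [14.6 -1.1  0.1] tw 0.14742991602837208
```

```bash

python3 -m jog '{"fingers":[0.9,0.9,0.65,0.6,0.6],"dp":[[8,-1,0],[14.5,-1,0],[14.5,-1,0],[14.5,-1,0],[14.5,-1,0]],"twist":[0,0,0,0,0]}' 25|tail -1
python3 -m jog '{"fingers":[0.6,0.6,0.6,0.6,0.6],"dp":[[0,0,0],[-20,0,0],[-40,0,0],[-60,-20,-10],[-60,-40,-25]],"twist":[0,0,0,-8,-16]}'|tail -1
python3 -m jog '{"fingers":[0.6,0.6,0.6,0.6,0.6],"dp":[[0,0,0],[0,0,0],[0,0,0],[0,0,0],[0,0,0]],"twist":[-8,-16,-24,-32,-36]}'|tail -1
python3 -m jog '{"fingers":[0.6,0.6,0.6,0.6,0.6],"dp":[[0,0,0],[0,0,0],[0,0,0],[0,0,0],[0,0,0]],"twist":[-8,-16,-24,-32,-36]}'|tail -1
python3 -c "
from h import *
go(.38,.34,.021,0)"
```

```text
gripper_width: 0.0602
gripper_width: 0.0582
gripper_width: 0.0584
gripper_width: 0.0582
t 14.0 tcp [0.4043 0.3776 0.0859] jaw -179.48 j6 -63.2 w 0.0582 F [-0.4  0.1 -0.6] dp [ 64.9  24.9 -37.3] tw 0.5227628500097126
```

```bash

python3 -m jog '{"fingers":[0.6,0.6,0.6,0.6,0.6],"dp":[[0,12,-18],[15,25,-37],[40,25,-37],[58,25,-37],[64.5,25,-37]],"twist":[0,0,0,0.5,0.5]}'|tail -2
python3 -m jog '{"fingers":[0.6,0.8,0.9,0.9,0.9],"dp":[[0,0,0],[0,0,0],[0,0,0],[0,0,0],[0,0,0]],"twist":[0,0,0,0,8]}'|tail -2
python3 -m jog '{"fingers":[0.9,0.9,0.9,0.9,0.9],"dp":[[0,0,0],[0,0,0],[0,0,0],[0,0,0],[0,0,0]],"twist":[8,16,24,32,40]}'|tail -2
python3 -m jog '{"fingers":[0.9,0.9,0.9,0.9,0.9],"dp":[[0,0,0],[0,0,0],[0,0,0],[0,0,0],[0,0,0]],"twist":[8,16,24,32,40]}'
python3 -c "
from h import *
go(.38,.34,.021,91.4)"
```

```text
contact_force: [-13.7, -4.3, 34.3]
gripper_width: 0.0589
contact_force: [0.3, 0.0, 0.5]
gripper_width: 0.0779
contact_force: [0.1, -0.4, 0.7]
gripper_width: 0.0791
time_s: 16.0
tcp_pos: [0.3797, 0.34, 0.0216]
eef_rot: [-24.3, 89.7, -22.9]
contact_force: [-0.0, -0.6, 0.3]
gripper_width: 0.0786
t 16.0 tcp [0.3797 0.34   0.0216] jaw 91.32 j6 -153.2 w 0.0786 F [-0.  -0.6  0.3] dp [ 0.6 -0.   0.2] tw -0.08361176676960724
```

```bash

python3 -m jog '{"fingers":[0.6,0.6,0.6,0.6,0.6],"dp":[[0,0,0],[0,0,0],[0,0,0],[0,0,0],[-5,0,0]],"twist":[0,0,0,0,0]}' 25 | tail -2
python3 -m jog '{"fingers":[0.6,0.6,0.6,0.6,0.6],"dp":[[-30,0,0],[-70,0,0],[-110,0,0],[-150,0,0],[-165,0,0]],"twist":[0,0,0,0,0]}'|tail -1
python3 -m jog '{"fingers":[0.6,0.6,0.6,0.6,0.6],"dp":[[0,-15,30],[0,-40,70],[0,-65,110],[0,-90,150],[0,-110,190]],"twist":[0,0,0,0,0]}'|tail -1
python3 -c "
from h import *
go(.6151,.2045,.100,91.4)"
```

```text
contact_force: [0.1, -0.8, -1.0]
gripper_width: 0.0588
gripper_width: 0.0584
gripper_width: 0.0588
t 17.5 tcp [0.5739 0.2346 0.1976] jaw 91.49 j6 -128.9 w 0.0588 F [ 0.8  2.3 -0.3] dp [ 97.8 -31.4  39.7] tw 0.09490975535108248
```

```bash

python3 -m jog '{"fingers":[0.6,0.6,0.6,0.6,0.6],"dp":[[0,-15,20],[0,-31,40],[30,-31.4,40],[70,-31.4,40],[98,-31.4,40]],"twist":[0,0,0,0,0]}'|tail -1
python3 -c "
from h import *
go(.6151,.2045,.0495,91.4)"
```

```text
gripper_width: 0.0587
t 18.0 tcp [0.6146 0.2036 0.0977] jaw 91.47 j6 -124.2 w 0.0587 F [-0.8 -0.1 -0.4] dp [48.2  0.8  0.3] tw 0.06965870983917455
```

```bash

python3 -m jog '{"fingers":[0.6,0.6,0.6,0.6,0.6],"dp":[[10,0.8,0.4],[20,0.8,0.4],[32,0.8,0.4],[40,0.8,0.4],[43,0.8,0.4]],"twist":[0,0,0,0,0]}'|tail -2
python3 -m jog '{"fingers":[0.6,0.6,0.6,0.6,0.6],"dp":[[1.5,0,0],[3,0,0],[4,0,0],[5,0,0],[5,0,0]],"twist":[0,0,0,0,0]}'
python3 -m jog '{"fingers":[0.8,0.9,0.9,0.9,0.9],"dp":[[0,0,0],[0,0,0],[0,0,0],[0,0,0],[0,0,0]],"twist":[0,0,0,0,0]}'
python3 -m jog '{"fingers":[0.9,0.9,0.9,0.9,0.9],"dp":[[-30,0,0],[-60,0,0],[-100,0,0],[-140,0,0],[-150,0,0]],"twist":[0,0,0,0,0]}'|head -2
python3 -m jog '{"fingers":[0.9,0.9,0.9,0.9,0.9],"dp":[[0,0,-30],[0,0,-70],[0,0,-110],[0,25,-150],[0,50,-150]],"twist":[0,0,0,0,0]}'|head -2
python3 -c "
from h import *
S=r.capture('side');T=r.capture('top')
for n,c in (('s',S),('t',T)):
  for s,ce,m in blobs(flesh(c),60): print(n,s,ce.round(1),plane(c,[ce],.0068)[0].round(4),plane(c,[ce],.038)[0].round(4))
go(.517,.442,.06,91.4)"
```

```text
contact_force: [0.3, 0.0, -0.5]
gripper_width: 0.0587
time_s: 19.0
tcp_pos: [0.6152, 0.2046, 0.0495]
eef_rot: [19.6, 89.7, 21.1]
contact_force: [0.2, 0.5, -1.0]
gripper_width: 0.0589
time_s: 19.5
tcp_pos: [0.6152, 0.2046, 0.0496]
eef_rot: [20.0, 89.7, 21.5]
contact_force: [-0.2, 0.5, -0.4]
gripper_width: 0.0784
time_s: 20.0
tcp_pos: [0.6165, 0.2052, 0.2052]
time_s: 20.5
tcp_pos: [0.4614, 0.2503, 0.2041]
s [251 206  26  35 392] [265.5 219.2] [0.6008 0.1833 0.0068] [0.5845 0.2159 0.038 ]
s [234 222  23  17 226] [246.6 230.5] [0.6292 0.2603 0.0068] [0.612  0.2906 0.038 ]
s [319 250  17  12 167] [327.5 255.3] [0.3585 0.248  0.0068] [0.3495 0.2787 0.038 ]
s [242 274  18  15 215] [250.5 280.8] [0.5172 0.4436 0.0068] [0.5034 0.4683 0.038 ]
t [451 119  14  14 120] [457.1 125.5] [ 0.7265 -0.1267  0.0068] [ 0.7178 -0.1125  0.038 ]
t [213 137  18   5  74] [221.9 138.8] [0.6705 0.4929 0.0068] [0.6635 0.488  0.038 ]
t [323 152  22  21 368] [333.6 161.9] [0.6176 0.2018 0.0068] [0.6122 0.2059 0.038 ]
t [230 188  21  21 349] [240.  198.2] [0.517  0.4405 0.0068] [0.5147 0.4371 0.038 ]
t 20.6 tcp [0.4646 0.2534 0.2042] jaw 91.69 j6 -138.6 w 0.0788 F [ 0.8  0.1 -0. ] dp [146.2 186.   55.9] tw 0.28558039016253645
```

```bash

python3 -m jog '{"fingers":[0.95,0.95,0.95,0.95,0.95],"dp":[[0,40,10],[0,85,20],[0,130,40],[0,165,50],[30,186,56]],"twist":[0,0,-8,-16,-24]}'|head -2
python3 -m jog '{"fingers":[0.95,0.95,0.95,0.95,0.95],"dp":[[0,0,0],[0,0,0],[0,0,0],[0,0,0],[0,0,0]],"twist":[-8,-16,-24,-32,-36]}'|tail -1
python3 -m jog '{"fingers":[0.95,0.95,0.95,0.95,0.95],"dp":[[0,0,0],[0,0,0],[0,0,0],[0,0,0],[0,0,0]],"twist":[-8,-16,-24,-28,-28]}'|tail -1
python3 -c "
from h import *
go(.5175,.442,.022,0)"
```

```text
time_s: 21.1
tcp_pos: [0.5181, 0.4453, 0.1792]
gripper_width: 0.0834
gripper_width: 0.0831
t 22.1 tcp [0.5186 0.4444 0.1781] jaw -179.61 j6 -57.1 w 0.0831 F [-0.4  0.1  0.5] dp [156.    3.9  -4. ] tw 0.3932312245905223
```

```bash

python3 -m jog '{"fingers":[0.95,0.95,0.95,0.95,0.95],"dp":[[30,4,-4],[70,4,-4],[110,4,-4],[135,4,-4],[140,4,-4]],"twist":[0,0,0,0,0]}'|tail -2
python3 -m jog '{"fingers":[0.95,0.95,0.95,0.65,0.6],"dp":[[5,0,0],[10,0,0],[16,0,0],[16,0,0],[16,0,0]],"twist":[0,0,0,0,0]}' 25|tail -4
python3 -m jog '{"fingers":[0.6,0.6,0.6,0.6,0.6],"dp":[[0,0,0],[0,0,0],[-20,0,0],[-60,0,0],[-90,0,0]],"twist":[0,0,0,0,0]}'
python3 -c "
from h import *
go(.38,.34,.023,0)"
```

```text
contact_force: [-0.6, -0.0, 0.0]
gripper_width: 0.0833
tcp_pos: [0.5163, 0.4401, 0.0187]
eef_rot: [-66.2, 89.1, 24.0]
contact_force: [0.0, -0.1, -0.8]
gripper_width: 0.0725
time_s: 23.6
tcp_pos: [0.5152, 0.4396, 0.1105]
eef_rot: [-66.4, 89.0, 23.8]
contact_force: [1.4, 1.0, 0.3]
gripper_width: 0.0588
t 23.6 tcp [0.5152 0.4396 0.1105] jaw -179.75 j6 -57.3 w 0.0588 F [1.4 1.  0.3] dp [ 84.8 137.  -99.6] tw 0.2477776945097503
```

```bash

python3 -m jog '{"fingers":[0.6,0.6,0.6,0.6,0.6],"dp":[[0,30,-20],[0,65,-45],[0,100,-70],[20,130,-95],[50,137,-100]],"twist":[0,0,0,0,0]}'|tail -2
python3 -c "
from h import *
go(.38,.34,.022,0)"
```

```text
contact_force: [0.9, 0.8, -1.5]
gripper_width: 0.0584
t 24.1 tcp [0.3774 0.3375 0.0593] jaw -179.75 j6 -65.0 w 0.0584 F [ 0.9  0.8 -1.5] dp [37.4 -2.   2.1] tw 0.24607007868848996
```

```bash

python3 -m jog '{"fingers":[0.6,0.6,0.6,0.6,0.6],"dp":[[10,0,0],[22,0,0],[32,0,0],[37,0,0],[39.5,0,0]],"twist":[0,0,0,0,0]}'|tail -2
python3 -m jog '{"fingers":[0.6,0.8,0.9,0.9,0.9],"dp":[[0,0,0],[0,0,0],[0,0,0],[-1.5,0,0],[-1.5,0,0]],"twist":[0,0,0,0,8]}'|tail -2
python3 -m jog '{"fingers":[0.9,0.9,0.9,0.9,0.9],"dp":[[0,0,0],[0,0,0],[0,0,0],[0,0,0],[0,0,0]],"twist":[8,16,24,32,40]}'|tail -2
python3 -m jog '{"fingers":[0.9,0.9,0.9,0.9,0.9],"dp":[[0,0,0],[0,0,0],[0,0,0],[0,0,0],[0,0,0]],"twist":[8,16,24,32,41]}'|tail -4
python3 -m jog '{"fingers":[0.6,0.6,0.6,0.6,0.6],"dp":[[0,0,0],[0,0,0],[0,0,0],[0,0,0],[-5,0,0]],"twist":[0,0,0,0,0]}' 25 | tail -2
python3 -m jog '{"fingers":[0.6,0.6,0.6,0.6,0.6],"dp":[[-30,0,0],[-70,0,0],[-110,0,0],[-150,0,0],[-165,0,0]],"twist":[0,0,0,0,0]}'|tail -1
python3 -c "
from h import *
go(.6151,.2045,.100,91.4)
print(r.get_state()['eef_rot'])"
```

```text
contact_force: [0.5, 1.4, -0.8]
gripper_width: 0.0585
contact_force: [0.0, -0.1, -0.3]
gripper_width: 0.0782
contact_force: [-0.3, -0.4, -0.6]
gripper_width: 0.0791
tcp_pos: [0.3786, 0.3387, 0.0221]
eef_rot: [32.0, 88.8, 33.0]
contact_force: [0.4, -0.3, -0.1]
gripper_width: 0.0791
contact_force: [0.1, 0.5, -0.8]
gripper_width: 0.0583
gripper_width: 0.0583
t 27.1 tcp [0.3765 0.3378 0.1964] jaw 91.11 j6 -154.0 w 0.0583 F [ 0.7  0.2 -0.5] dp [  99.1 -139.3  234. ] tw -0.29475404415867956
[36.37430324 88.57354445 37.47106974]
```

```bash
sed -i "s/    return R$/    print('tilt xy deg',np.degrees(R[:2,0]).round(2)); return R/" h.py
python3 -m jog '{"fingers":[0.6,0.6,0.6,0.6,0.6],"dp":[[0,-15,30],[0,-40,70],[0,-65,110],[0,-90,150],[0,-110,190]],"twist":[0,0,0,0,0]}'|tail -1
python3 -c "
from h import *
go(.6151,.2045,.100,91.4)"
```

```text
gripper_width: 0.0583
t 27.6 tcp [0.5698 0.2299 0.1991] jaw 91.15 j6 -129.1 w 0.0583 F [0.6 1.6 0.3] dp [ 99.5 -27.8  42.7] tw -0.2519434974050938
tilt xy deg [1.14 0.88]
```

```bash

python3 -m jog '{"fingers":[0.6,0.6,0.6,0.6,0.6],"dp":[[0,-14,20],[0,-28,43],[30,-28,43],[70,-28,43],[97,-28,43]],"twist":[0,0,-0.3,-0.3,-0.3]}'|tail -1
python3 -c "
from h import *
go(.6151,.2045,.064,91.4)"
```

```text
gripper_width: 0.0584
t 28.1 tcp [0.6145 0.2034 0.1003] jaw 91.43 j6 -124.0 w 0.0584 F [-0.8  0.5 -0.7] dp [36.3  0.6 -0. ] tw 0.02755135267874209
tilt xy deg [1.02 0.84]
```

```bash

python3 -m jog '{"fingers":[0.6,0.6,0.6,0.6,0.6],"dp":[[10,0.6,0],[20,0.6,0],[30,0.6,0],[34,0.6,0],[34,0.6,0]],"twist":[0,0,0,0,0]}'|tail -2
python3 -m jog '{"fingers":[0.6,0.6,0.6,0.6,0.6],"dp":[[1,0,0],[2,0,0],[2.5,0,0],[2.5,0,0],[2.5,0,0]],"twist":[0,0,0,0,0]}'
python3 -m jog '{"fingers":[0.75,0.9,0.9,0.9,0.9],"dp":[[0,0,0],[0,0,0],[0,0,0],[0,0,0],[0,0,0]],"twist":[0,0,0,0,0]}'
python3 -m jog '{"fingers":[0.9,0.9,0.9,0.9,0.9],"dp":[[-20,0,0],[-50,0,0],[-90,0,0],[-130,0,0],[-140,0,0]],"twist":[0,0,0,0,0]}'|head -2
python3 -m jog '{"fingers":[0.9,0.9,0.9,0.9,0.9],"dp":[[0,0,-30],[0,0,-70],[0,0,-110],[0,25,-150],[0,25,-150]],"twist":[0,0,0,0,0]}'|head -2
python3 -c "
from h import *
S=r.capture('side');T=r.capture('top')
for n,c in (('s',S),('t',T)):
  for s,ce,m in blobs(flesh(c),60): print(n,s,ce.round(1),plane(c,[ce],.0068)[0].round(4),plane(c,[ce],.052)[0].round(4))
go(.3585,.247,.06,91.4)
cv2.imwrite('pics/s3.png',cv2.resize(S['frame'][180:280,220:340,::-1],None,fx=6,fy=6,interpolation=cv2.INTER_CUBIC))"
```

```text
contact_force: [-0.2, -0.2, 0.4]
gripper_width: 0.0581
time_s: 29.1
tcp_pos: [0.6152, 0.2047, 0.0642]
eef_rot: [37.9, 88.6, 39.3]
contact_force: [0.0, -0.4, -0.8]
gripper_width: 0.0583
time_s: 29.6
tcp_pos: [0.6152, 0.2047, 0.0642]
eef_rot: [37.9, 88.7, 39.3]
contact_force: [0.9, -0.6, 1.1]
gripper_width: 0.0789
time_s: 30.1
tcp_pos: [0.6147, 0.2034, 0.2097]
time_s: 30.6
tcp_pos: [0.4606, 0.2256, 0.2067]
s [250 206  27  35 349] [265.9 218.8] [0.6004 0.1813 0.0068] [0.5768 0.2287 0.052 ]
s [234 222  23  17 221] [246.5 230.6] [0.6293 0.261  0.0068] [0.6044 0.3048 0.052 ]
s [319 250  18  12 169] [327.5 255.3] [0.3586 0.2479 0.0068] [0.3456 0.2923 0.052 ]
t [451 119  14  14 120] [457.1 125.5] [ 0.7265 -0.1267  0.0068] [ 0.7138 -0.1061  0.052 ]
t [213 137  18   5  74] [221.6 138.7] [0.6705 0.4937 0.0068] [0.6603 0.4866 0.052 ]
t [324 150  22  22 386] [334.3 160.5] [0.6211 0.2    0.0068] [0.6132 0.206  0.052 ]
t 30.7 tcp [0.4636 0.2253 0.2069] jaw 91.63 j6 -136.7 w 0.079 F [-1.3 -0.4  0.3] dp [ 144.5   22.  -108.3] tw 0.22954900304499404
tilt xy deg [1.49 1.1 ]
```

View pics/s3.png

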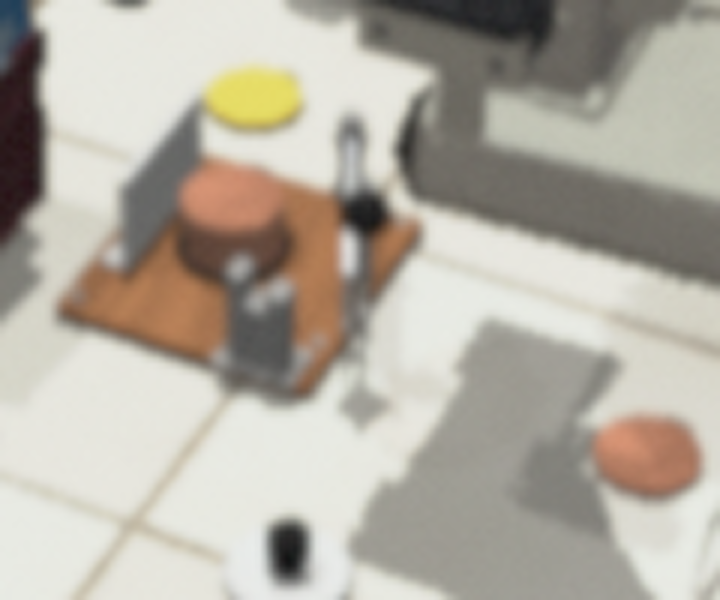

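```bash

python3 -m jog '{"fingers":[0.9,0.9,0.9,0.9,0.9],"dp":[[0,10,-40],[0,22,-80],[40,22,-107],[80,22,-107],[120,22,-107]],"twist":[0,0,0,0,0]}'|head -2
python3 -c "
from h import *
go(.3585,.247,.022,91.4)"
```

```text
time_s: 31.2
tcp_pos: [0.3596, 0.2472, 0.084]
t 31.2 tcp [0.3596 0.2472 0.084 ] jaw 91.67 j6 -150.6 w 0.0785 F [1.3 0.9 0.1] dp [61.9 -1.4 -2.8] tw 0.27250655369289234
tilt xy deg [1.58 1.24]
```

```bash

python3 -m jog '{"fingers":[0.9,0.9,0.9,0.9,0.9],"dp":[[15,-1,-2.8],[30,-1.4,-2.8],[45,-1.4,-2.8],[56,-1.4,-2.8],[62,-1.4,-2.8]],"twist":[0,0,0,0,0]}'|head -2
python3 -m jog '{"fingers":[0.9,0.65,0.6,0.6,0.6],"dp":[[0,0,0],[0,0,0],[0,0,0],[0,0,0],[0,0,0]],"twist":[0,0,0,0,0]}' 25|tail -4
python3 -m jog '{"fingers":[0.6,0.6,0.6,0.6,0.6],"dp":[[-20,0,0],[-40,0,0],[-60,30,5],[-60,60,15],[-60,85,20]],"twist":[0,0,0,-8,-16]}'|tail -1
python3 -m jog '{"fingers":[0.6,0.6,0.6,0.6,0.6],"dp":[[0,0,0],[0,0,0],[0,0,0],[0,0,0],[0,0,0]],"twist":[-8,-16,-24,-32,-36]}'|tail -1
python3 -m jog '{"fingers":[0.6,0.6,0.6,0.6,0.6],"dp":[[0,0,0],[0,0,0],[0,0,0],[0,0,0],[0,0,0]],"twist":[-8,-16,-24,-32,-36]}'|tail -1
python3 -c "
from h import *
go(.38,.34,.0225,0)"
```

```text
time_s: 31.7
tcp_pos: [0.3591, 0.2466, 0.0207]
tcp_pos: [0.3593, 0.2468, 0.0212]
eef_rot: [35.8, 88.0, 37.4]
contact_force: [0.0, -1.1, 1.6]
gripper_width: 0.0584
gripper_width: 0.0585
gripper_width: 0.0582
gripper_width: 0.0586
t 33.7 tcp [0.3758 0.3333 0.0854] jaw -179.47 j6 -65.2 w 0.0586 F [-0.6  0.6 -1.6] dp [63.1 -2.4  5.1] tw 0.5349152760579727
tilt xy deg [1.68 1.41]
```

```bash

python3 -m jog '{"fingers":[0.6,0.6,0.6,0.6,0.6],"dp":[[20,-1,3],[40,-2.4,5],[55,-2.4,5],[62.5,-2.4,5],[62.5,-2.4,5]],"twist":[0,0,0,0,0]}'|tail -2
python3 -m jog '{"fingers":[0.6,0.7,0.8,0.9,0.9],"dp":[[0,0,0],[0,0,0],[0,0,0],[0,0,0],[0,0,0]],"twist":[0,0,0,0,8]}'|tail -3
python3 -c "
from h import *
go(.38,.34,.0225,0)"
python3 -m jog '{"fingers":[0.9,0.9,0.9,0.9,0.9],"dp":[[0,0,0],[0,0,0],[0,0,0],[0,0,0],[0,0,0]],"twist":[8,16,24,32,40]}'|tail -2
python3 -m jog '{"fingers":[0.9,0.9,0.9,0.9,0.9],"dp":[[0,0,0],[0,0,0],[0,0,0],[0,0,0],[0,0,0]],"twist":[8,16,24,32,40]}'|tail -4
python3 -c "
from h import *
go(.38,.34,.0225,91.4)"
python3 -m jog '{"fingers":[0.6,0.6,0.6,0.6,0.6],"dp":[[0,0,0],[0,0,0],[0,0,0],[0,0,0],[-5,0,0]],"twist":[0,0,0,0,0]}' 25 | tail -2
python3 -m jog '{"fingers":[0.6,0.6,0.6,0.6,0.6],"dp":[[-30,0,0],[-70,0,0],[-110,0,0],[-150,0,0],[-165,0,0]],"twist":[0,0,0,0,0]}'|tail -1
python3 -c "
from h import *
go(.6151,.2045,.120,91.4)"
```

```text
contact_force: [0.1, -0.1, -0.6]
gripper_width: 0.0585
eef_rot: [-42.8, 87.8, 39.7]
contact_force: [0.1, 0.2, 0.9]
gripper_width: 0.077
t 34.7 tcp [0.3799 0.3397 0.023 ] jaw 172.5 j6 -73.5 w 0.077 F [0.1 0.2 0.9] dp [ 0.5 -0.1  0.3] tw -7.497155463648085
tilt xy deg [1.67 1.38]
contact_force: [0.3, -0.6, 0.2]
gripper_width: 0.0787
tcp_pos: [0.38, 0.3399, 0.0235]
eef_rot: [38.3, 87.8, 40.2]
contact_force: [-0.0, -0.7, 0.1]
gripper_width: 0.0789
t 35.7 tcp [0.38   0.3399 0.0235] jaw 91.88 j6 -154.2 w 0.0789 F [-0.  -0.7  0.1] dp [ 1.   0.1 -0. ] tw 0.4838738981587767
tilt xy deg [1.69 1.43]
contact_force: [0.0, -0.8, -0.8]
gripper_width: 0.0583
gripper_width: 0.0582
t 36.7 tcp [0.3757 0.3367 0.1978] jaw 92.03 j6 -153.6 w 0.0582 F [0.6 0.2 0.1] dp [  81.5 -142.7  232. ] tw 0.6306443866231177
tilt xy deg [1.85 1.67]
```

```bash

python3 -m jog '{"fingers":[0.6,0.6,0.6,0.6,0.6],"dp":[[-5,-15,30],[-5,-40,70],[-5,-65,110],[-5,-90,150],[-5,-110,190]],"twist":[0,0,0,0,0]}'|tail -1
python3 -c "
from h import *
go(.6151,.2045,.120,91.4)"
python3 -m jog '{"fingers":[0.6,0.6,0.6,0.6,0.6],"dp":[[0,-12,20],[0,-24,35],[40,-30,42],[70,-30,42],[70,-30,42]],"twist":[0,0,0,0,0]}'|tail -1
python3 -c "
from h import *
go(.6151,.2045,.0785,91.4)"
```

```text
gripper_width: 0.0584
t 37.2 tcp [0.5705 0.2316 0.2065] jaw 92.07 j6 -128.1 w 0.0584 F [0.4 2.1 0.7] dp [ 87.  -31.2  40.7] tw 0.6708411134769392
tilt xy deg [1.85 1.68]
gripper_width: 0.0586
t 37.7 tcp [0.6133 0.2034 0.1325] jaw 92.0 j6 -123.2 w 0.0586 F [-0.9 -0.8 -1. ] dp [54.1 -0.3  0.4] tw 0.6009363181079976
tilt xy deg [1.43 1.47]
```

```bash

python3 -m jog '{"fingers":[0.6,0.6,0.6,0.6,0.6],"dp":[[15,0,0],[30,0,0],[42,-0.3,0.4],[49,-0.3,0.4],[49,-0.3,0.4]],"twist":[0,0,0.6,0.6,0.6]}'|tail -4
python3 -c "
from h import *
go(.6151,.2045,.0785,91.4)"
```

```text
tcp_pos: [0.6148, 0.2044, 0.0835]
eef_rot: [44.5, 88.0, 45.9]
contact_force: [0.1, -0.2, -0.3]
gripper_width: 0.0581
t 38.2 tcp [0.6148 0.2044 0.0835] jaw 91.42 j6 -123.7 w 0.0581 F [ 0.1 -0.2 -0.3] dp [ 5.  -0.   0.2] tw 0.020690248753894025
tilt xy deg [1.4  1.44]
```

```bash

python3 -m jog '{"fingers":[0.6,0.6,0.6,0.6,0.6],"dp":[[1.5,0,0],[3,0,0.2],[4.5,0,0.2],[5,0,0.2],[5,0,0.2]],"twist":[0,0,0,0,0]}'|tail -4
python3 -m jog '{"fingers":[0.7,0.8,0.9,0.9,0.9],"dp":[[0,0,0],[0,0,0],[0,0,0],[0,0,0],[0,0,0]],"twist":[0,0,0,0,0]}'|tail -1
python3 -m jog '{"fingers":[0.9,0.9,0.9,0.9,0.9],"dp":[[-20,0,0],[-50,0,0],[-90,0,0],[-120,0,0],[-120,0,0]],"twist":[0,0,0,0,0]}'|head -2
python3 -m jog '{"fingers":[0.9,0.9,0.9,0.9,0.9],"dp":[[0,0,-30],[0,0,-70],[0,0,-110],[0,25,-150],[0,25,-150]],"twist":[0,0,0,0,0]}'|head -2
python3 -c "
from h import *
S=r.capture('side');T=r.capture('top')
for n,c in (('s',S),('t',T)):
  for s,ce,m in blobs(flesh(c),60): print(n,s,ce.round(1),plane(c,[ce],.066)[0].round(4))
f=hsv(T)
for s,ce,m in blobs((f[...,2]<60)[180:240,240:300],20): print('knob t',s,ce+[240,180],plane(T,[ce+[240,180]],.030)[0].round(4))
f=hsv(S)
for s,ce,m in blobs((f[...,2]<60)[240:290,240:300],15): print('knob s',s,ce+[240,240],plane(S,[ce+[240,240]],.026)[0].round(4))
go(.495,.36,.1,0)
cv2.imwrite('pics/s4.png',cv2.resize(np.hstack([S['frame'][180:280,220:320,::-1],T['frame'][130:230,250:350,::-1]]),None,fx=4,fy=4,interpolation=cv2.INTER_CUBIC))"
```

```text
tcp_pos: [0.6151, 0.2045, 0.0785]
eef_rot: [44.4, 88.0, 45.8]
contact_force: [0.8, 1.3, -0.6]
gripper_width: 0.0586
gripper_width: 0.0782
time_s: 39.7
tcp_pos: [0.6144, 0.2025, 0.2041]
time_s: 40.2
tcp_pos: [0.4602, 0.2247, 0.1999]
s [250 205  27  36 332] [266.  217.9] [0.5712 0.2391 0.066 ]
s [234 222  23  17 218] [246.4 230.7] [0.5968 0.3187 0.066 ]
t [451 119  14  14 120] [457.1 125.5] [ 0.7099 -0.0998  0.066 ]
t [213 137  18   5  76] [221.8 138.8] [0.6571 0.4838 0.066 ]
t [324 149  23  23 400] [334.9 159.7] [0.6129 0.2066 0.066 ]
knob t [11 28  8  8 41] [254.6097561  211.58536585] [0.4826 0.4004 0.03  ]
knob t [ 50  43  10  17 123] [295.28455285 232.00813008] [0.4343 0.2972 0.03  ]
knob s [26 28  4  7 24] [267.5 271. ] [0.4831 0.4039 0.026 ]
t 40.3 tcp [0.4632 0.2244 0.2001] jaw 91.61 j6 -136.5 w 0.0788 F [-0.1 -0.4  0.6] dp [105.1 131.7  32.1] tw -88.38528316566712
tilt xy deg [1.87 1.7 ]
```

View pics/s4.png

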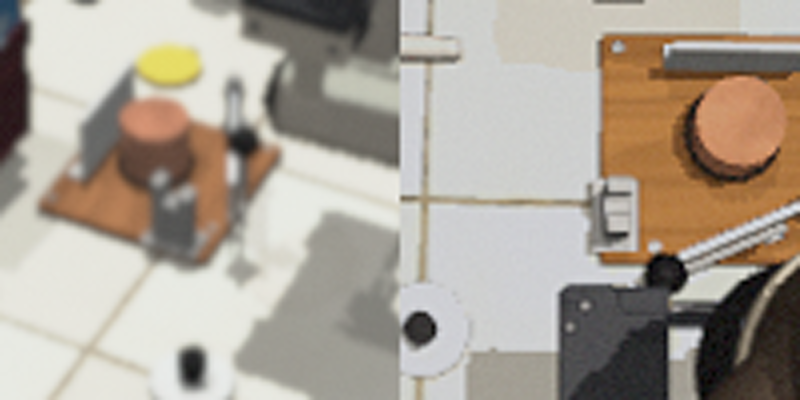

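```bash

python3 -m jog '{"fingers":[0.6,0.6,0.6,0.6,0.6],"dp":[[0,40,5],[0,85,10],[0,130,15],[30,165,20],[60,175,22]],"twist":[0,0,-8,-16,-24]}'|head -2
python3 -m jog '{"fingers":[0.6,0.6,0.6,0.6,0.6],"dp":[[0,0,0],[0,0,0],[0,0,0],[0,0,0],[0,0,0]],"twist":[-8,-16,-24,-32,-40]}'|tail -1
python3 -m jog '{"fingers":[0.6,0.6,0.6,0.6,0.6],"dp":[[0,0,0],[0,0,0],[0,0,0],[0,0,0],[0,0,0]],"twist":[-8,-16,-24,-25,-25]}'|tail -1
python3 -c "
from h import *
go(.4840,.401,.03,0)"
```

```text
time_s: 40.8
tcp_pos: [0.4841, 0.4052, 0.145]
gripper_width: 0.0527
gripper_width: 0.0525
t 41.8 tcp [0.486  0.4042 0.1433] jaw -179.04 j6 -57.4 w 0.0525 F [-0.3  0.2  0.1] dp [113.    5.9  -6.5] tw 0.9566699282673881
tilt xy deg [1.91 1.7 ]
```

```bash

python3 -m jog '{"fingers":[0.6,0.6,0.6,0.6,0.6],"dp":[[25,5.9,-6.5],[50,5.9,-6.5],[75,5.9,-6.5],[95,5.9,-6.5],[100,5.9,-6.5]],"twist":[0,0,0,1,1]}'|head -2
python3 -m jog '{"fingers":[0.6,0.6,0.6,0.6,0.6],"dp":[[4,0,0],[8,0,0],[12,0,0],[12,0,0],[12,0,0]],"twist":[0,0,0,0,0]}'|tail -4
python3 -c "
from h import *
go(.4840,.401,.03,0)
S=r.capture('side')
cv2.imwrite('pics/s5.png',cv2.resize(S['frame'][220:310,210:330,::-1],None,fx=6,fy=6,interpolation=cv2.INTER_CUBIC))"
```

```text
time_s: 42.3
tcp_pos: [0.483, 0.3992, 0.0404]
tcp_pos: [0.4835, 0.3998, 0.0289]
eef_rot: [-49.1, 87.6, 40.6]
contact_force: [-0.4, 0.5, 0.2]
gripper_width: 0.0528
t 42.8 tcp [0.4835 0.3998 0.0289] jaw 179.73 j6 -58.9 w 0.0528 F [-0.4  0.5  0.2] dp [-1.1 -0.5  1.2] tw -0.2730596629373281
tilt xy deg [1.8  1.55]
```

View pics/s5.png

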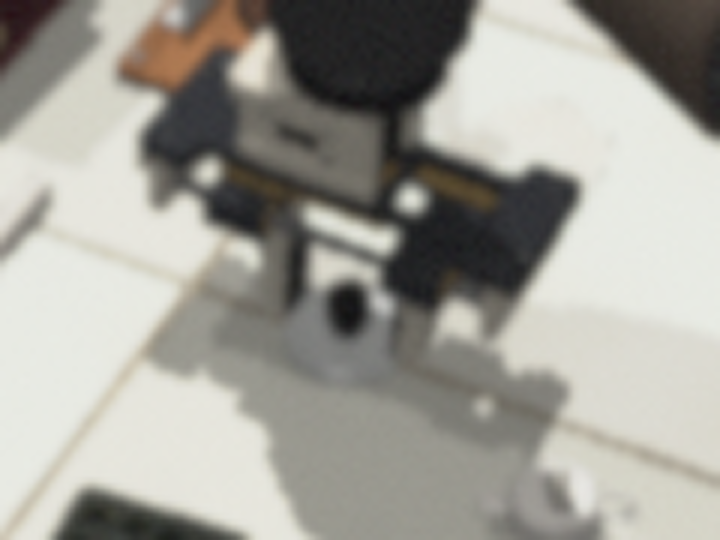

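The knob stands between the two fingers. Next I squeeze it, open, turn by 88° and squeeze again.

```bash

python3 -m jog '{"fingers":[0.4,0.15,0.15,0.15,0.15],"dp":[[-1,0,0],[-1,0,0],[-1,0,0],[-1,0,0],[-1,0,0]],"twist":[0,0,0,0,0]}' 8|tail -4
python3 -m jog '{"fingers":[0.15,0.15,0.15,0.4,0.5],"dp":[[0,0,0],[0,0,0],[0,0,0],[0,0,0],[0,0,0]],"twist":[0,0,0,0,0]}' 8|tail -1
python3 -m jog '{"fingers":[0.5,0.5,0.5,0.5,0.5],"dp":[[0,0,0],[0,0,0],[0,0,0],[0,0,0],[0,0,0]],"twist":[8,16,24,32,40]}'|tail -2
python3 -m jog '{"fingers":[0.5,0.5,0.5,0.5,0.5],"dp":[[0,0,0],[0,0,0],[0,0,0],[0,0,0],[0,0,0]],"twist":[8,16,24,32,40]}'|tail -2
python3 -m jog '{"fingers":[0.4,0.15,0.15,0.15,0.15],"dp":[[0,0,0],[0,0,0],[0,0,0],[0,0,0],[0,0,0]],"twist":[8,8,8,8,8]}' 30|tail -4
python3 -m jog '{"fingers":[0.15,0.15,0.15,0.15,0.15],"dp":[[0,0,0],[0,0,0],[0,0,0],[-5,0,0],[-10,0,0]],"twist":[0,0,0,0,0]}' 30|tail -4
python3 -c "
from h import *
go(.6151,.2045,.2,91.4)"
```

```text
tcp_pos: [0.4835, 0.3999, 0.03]
eef_rot: [-49.0, 87.6, 40.7]
contact_force: [-0.2, -0.1, 0.5]
gripper_width: 0.0216
gripper_width: 0.0323
contact_force: [-0.0, -0.2, 0.4]
gripper_width: 0.0438
contact_force: [1.0, 1.0, -0.6]
gripper_width: 0.0434
tcp_pos: [0.4835, 0.3997, 0.0298]
eef_rot: [39.3, 87.6, 40.6]
contact_force: [0.6, -0.4, 1.3]
gripper_width: 0.0207
tcp_pos: [0.4831, 0.3993, 0.04]
eef_rot: [39.1, 87.7, 40.3]
contact_force: [-1.6, -0.5, -0.7]
gripper_width: 0.0208
t 45.85 tcp [0.4831 0.3993 0.04  ] jaw 91.24 j6 -147.4 w 0.0208 F [-1.6 -0.5 -0.7] dp [-160.9 -193.4  133. ] tw -0.16314413568240127
tilt xy deg [1.78 1.52]
```

```bash

python3 -m jog '{"fingers":[0.15,0.15,0.15,0.15,0.15],"dp":[[-30,0,0],[-70,0,0],[-110,0,0],[-150,0,0],[-160,0,0]],"twist":[0,0,0,0,0]}' |tail -1
python3 -m jog '{"fingers":[0.15,0.15,0.15,0.15,0.15],"dp":[[0,-30,20],[0,-75,50],[0,-120,80],[0,-160,110],[0,-188,130]],"twist":[0,0,0,0,0]}' |tail -1
python3 -c "
from h import *
go(.6152,.2045,.125,91.4)"
```

```text
gripper_width: 0.0205
gripper_width: 0.0209
t 46.85 tcp [0.6145 0.2094 0.2049] jaw 91.28 j6 -124.4 w 0.0209 F [ 1.2  0.6 -0.9] dp [79.7 -7.5 -2.4] tw -0.11770338103188749
tilt xy deg [2.1  1.88]
```

```bash

python3 -m jog '{"fingers":[0.15,0.15,0.15,0.15,0.15],"dp":[[0,-5,0],[25,-7.5,-2.4],[50,-7.5,-2.4],[75,-7.5,-2.4],[80,-7.5,-2.4]],"twist":[0,0,0,0,0]}' |tail -1
python3 -c "
from h import *
go(.6152,.2045,.0985,91.4)"
```

```text
gripper_width: 0.0204
t 47.35 tcp [0.6132 0.2038 0.1216] jaw 91.25 j6 -123.9 w 0.0204 F [-0.2  0.5 -0.8] dp [23.1 -0.1  1.3] tw -0.15480376736365997
tilt xy deg [1.83 1.76]
```

```bash

python3 -m jog '{"fingers":[0.15,0.15,0.15,0.15,0.15],"dp":[[6,0,1.3],[12,0,1.3],[17,0,1.3],[20,0,1.3],[20,0,1.3]],"twist":[0,0,0,0,0]}' |tail -2
python3 -m jog '{"fingers":[0.15,0.15,0.15,0.15,0.15],"dp":[[1,0,0],[2,0,0],[3,0,0],[3,0,0],[3,0,0]],"twist":[0,0,0,0,0]}' |tail -4
python3 -c "
from h import *
go(.6152,.2045,.098,91.4)
S=r.capture('side')
cv2.imwrite('pics/s6.png',cv2.resize(S['frame'][170:260,210:330,::-1],None,fx=6,fy=6,interpolation=cv2.INTER_CUBIC))"
```

```text
contact_force: [-0.3, 0.6, -0.9]
gripper_width: 0.0213
tcp_pos: [0.6152, 0.2046, 0.0987]
eef_rot: [42.6, 87.5, 43.8]
contact_force: [-0.6, -0.3, -0.7]
gripper_width: 0.021
t 48.35 tcp [0.6152 0.2046 0.0987] jaw 91.25 j6 -123.8 w 0.021 F [-0.6 -0.3 -0.7] dp [ 0.7 -0.2 -0. ] tw -0.14667127361019539
tilt xy deg [1.83 1.76]
```

View pics/s6.png

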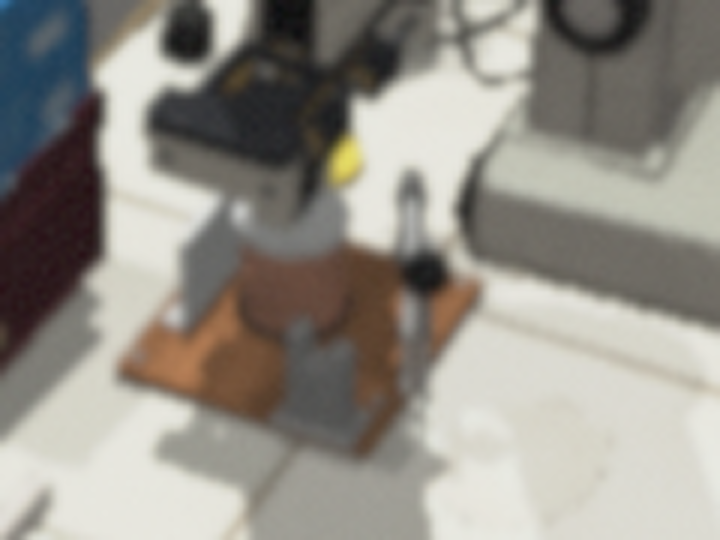

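```bash

python3 -m jog '{"fingers":[0.15,0.15,0.3,0.5,0.5],"dp":[[0.6,0,0],[0.6,0,0],[0.6,0,0],[0.6,0,0],[0.6,0,0]],"twist":[0,0,0,0,0]}' |tail -4
python3 -m jog '{"fingers":[0.5,0.5,0.5,0.5,0.5],"dp":[[-15,0,0],[-40,0,0],[-75,0,0],[-90,0,0],[-90,0,0]],"twist":[0,0,0,0,0]}'|head -2
python3 -m jog '{"fingers":[0.5,0.5,0.5,0.5,0.5],"dp":[[0,0,-30],[0,10,-70],[0,30,-110],[0,50,-150],[0,50,-170]],"twist":[0,0,0,0,0]}'|head -2
python3 -m jog '{"fingers":[0.5,0.5,0.5,0.5,0.5],"dp":[[0,20,0],[0,40,0],[0,60,0],[0,80,0],[0,80,0]],"twist":[0,0,0,0,0]}'|head -2
python3 -c "
from h import *
S=r.capture('side');T=r.capture('top')
for n,c,b in(('t',T,(290,120,80,110)),('s',S,(225,160,80,110))):
  x,y,w,h=b;f=hsv(c)
  for s,ce,m in blobs((f[...,2]<65)[y:y+h,x:x+w],12): print(n,s,ce+[x,y],plane(c,[ce+[x,y]],.110)[0].round(4),plane(c,[ce+[x,y]],.097)[0].round(4))
cv2.imwrite('pics/s7.png',cv2.resize(np.hstack([S['frame'][160:270,215:315,::-1],T['frame'][130:240,270:370,::-1]]),None,fx=4,fy=4,interpolation=cv2.INTER_CUBIC))
go(.515,.25,.11,0)"
```

```text
tcp_pos: [0.6153, 0.2047, 0.0982]
eef_rot: [42.5, 87.4, 43.8]
contact_force: [0.4, -0.4, -0.2]
gripper_width: 0.0372
time_s: 49.4
tcp_pos: [0.6137, 0.2026, 0.1914]
time_s: 49.9
tcp_pos: [0.4402, 0.2497, 0.186]
time_s: 50.4
tcp_pos: [0.4389, 0.3324, 0.188]
t [43 33  9  9 63] [337. 157.] [0.6115 0.2076 0.11  ] [0.6139 0.2058 0.097 ]
t [31 36 21 20 52] [327.55769231 168.63461538] [0.5836 0.2291 0.11  ] [0.5856 0.2276 0.097 ]
t [75 64  5  8 15] [367.46666667 187.06666667] [0.5434 0.1353 0.11  ] [0.5448 0.1325 0.097 ]
t [73 73  3 37 60] [363.88333333 210.58333333] [0.4886 0.1428 0.11  ] [0.4892 0.1401 0.097 ]
t [21 74 11 10 82] [315.86585366 198.25609756] [0.514  0.2547 0.11  ] [0.515  0.2536 0.097 ]
t [24 93 17 17 39] [322.07692308 220.20512821] [0.4638 0.2392 0.11  ] [0.4641 0.2378 0.097 ]
t [42 95  3  9 14] [333.57142857 218.78571429] [0.4678 0.2127 0.11  ] [0.4681 0.211  0.097 ]
s [  46    0   34   58 1026] [292.63937622 189.7251462 ] [0.535  0.1236 0.11  ] [0.5417 0.1077 0.097 ]
s [13 11  7  9 45] [240.97777778 175.44444444] [0.7185 0.1305 0.11  ] [0.7277 0.1147 0.097 ]
s [ 0 37  2 16 18] [225.11111111 204.16666667] [0.6882 0.2846 0.11  ] [0.697  0.2709 0.097 ]
s [32 39  4  7 23] [258.43478261 201.69565217] [0.6034 0.2274 0.11  ] [0.611  0.2129 0.097 ]
t 50.5 tcp [0.4383 0.3303 0.1878] jaw 91.38 j6 -147.1 w 0.044 F [ 0.4  1.  -0.1] dp [ 77.8 -84.5  72. ] tw -88.61660663855997
tilt xy deg [2.01 1.84]
```

View pics/s7.png

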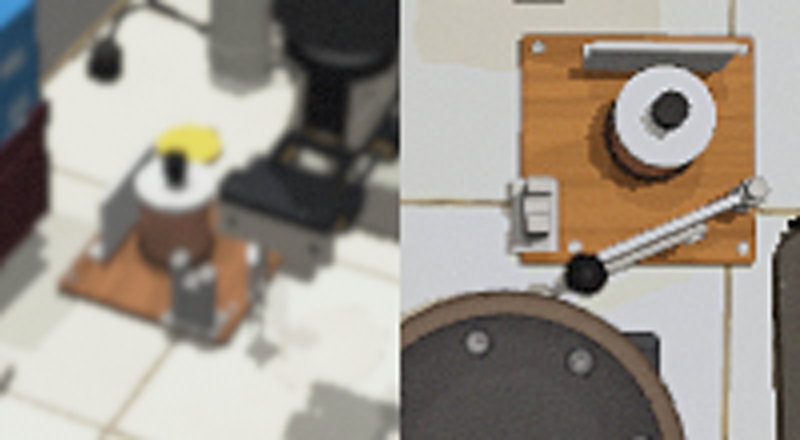

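The cover sits squarely on the four-dish stack. In the top view the latch knob at (315.9,198.3) gives a gate angle of about 0.41 rad, and its 120.1 mm distance from the hinge matches the expected 120.3 mm. Next I align the jaw with the gate normal above the knob.

```bash

python3 -m jog '{"fingers":[0.6,0.6,0.6,0.6,0.6],"dp":[[0,-20,20],[0,-45,45],[0,-70,70],[0,-79,78],[0,-79,78]],"twist":[-8,-16,-24,-32,-40]}'|head -2
python3 -m jog '{"fingers":[0.6,0.6,0.6,0.6,0.6],"dp":[[0,0,0],[0,0,0],[0,0,0],[0,0,0],[0,0,0]],"twist":[-8,-16,-24,-32,-40]}'|head -2
python3 -m jog '{"fingers":[0.6,0.6,0.6,0.6,0.6],"dp":[[0,0,0],[0,0,0],[0,0,0],[0,0,0],[0,0,0]],"twist":[-8,-16,-24,-34,-34]}'|head -2
python3 -c "
from h import *
go(.516,.2527,.108,24.9)"
```

```text
time_s: 51.0
tcp_pos: [0.5194, 0.251, 0.1876]
time_s: 51.5
tcp_pos: [0.5195, 0.2504, 0.1873]
time_s: 52.0
tcp_pos: [0.5195, 0.2499, 0.1871]
t 52.0 tcp [0.5195 0.2499 0.1871] jaw -154.12 j6 -19.4 w 0.0527 F [-0.5 -0.6  0.5] dp [79.   5.4  3.1] tw 0.9776046983606079
tilt xy deg [1.92 1.74]
```

```bash

python3 -m jog '{"fingers":[0.6,0.6,0.6,0.6,0.6],"dp":[[15,5.4,3],[35,5.4,3],[55,5.4,3],[72,5.4,3],[78,5.4,3]],"twist":[0,1,1,1,1]}'|tail -4
python3 -c "
from h import *
go(.516,.2527,.108,24.9)
S=r.capture('side')
cv2.imwrite('pics/s8.png',cv2.resize(S['frame'][160:260,220:340,::-1],None,fx=6,fy=6,interpolation=cv2.INTER_CUBIC))"
```

```text
tcp_pos: [0.5153, 0.2516, 0.1071]
eef_rot: [-72.4, 87.6, 42.2]
contact_force: [-0.5, -0.6, -0.0]
gripper_width: 0.0526
t 52.5 tcp [0.5153 0.2516 0.1071] jaw -155.34 j6 -21.1 w 0.0526 F [-0.5 -0.6 -0. ] dp [-0.9 -1.2  0.7] tw -0.24226417311012938
tilt xy deg [1.79 1.62]
```

View pics/s8.png

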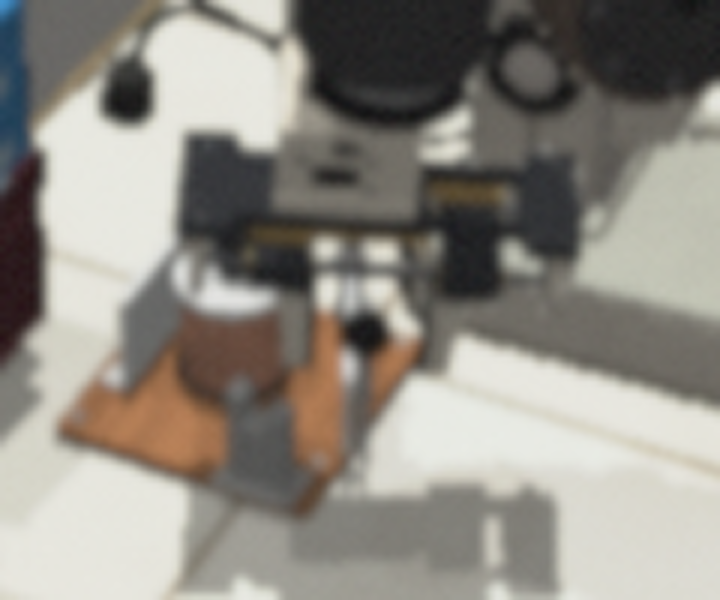

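```bash

python3 -m jog '{"fingers":[0.3,0.2,0.2,0.2,0.2],"dp":[[0,0,0],[0,0,0],[0,0,0],[0,0,0],[0,0,0]],"twist":[0,0,0,0,0]}' 15|tail -4
python3 -m jog '{"fingers":[0.2,0.2,0.2,0.2,0.2],"dp":[[0,0,0],[0,0,0],[0,0,0],[0,0,0],[0,0,0]],"twist":[0,0,0,0,0]}' 25|tail -2
python3 -m jog '{"fingers":[0.2,0.2,0.2,0.2,0.2],"dp":[[-5,0,-3.5],[-10,0,-7.3],[-14.5,0,-11.5],[-18.5,0,-15.5],[-18.5,0,-15.5]],"twist":[0,0,0,0,0]}' |tail -4
python3 -c "
from h import *
R=go(.516,.2527,.108,24.9);p=r.get_state()['tcp_pos']
h=np.array([.5738,.1474]);c=np.radians(1.4);Rc=np.array([[np.cos(c),-np.sin(c)],[np.sin(c),np.cos(c)]])
q=Rc.T@(p[:2]-h)*1e3; L=np.hypot(*q);th=np.arctan2(-q[0],q[1])-np.arcsin(8/L);print('theta',th,'along',np.sqrt(L*L-64))
s=np.sqrt(L*L-64)
for t in (.35,.3,.25,.2,.15,.1,.05,0,-.01):
    w=h+Rc@np.array([-s*np.sin(t)-8*np.cos(t),s*np.cos(t)-8*np.sin(t)])/1e3
    d=R.T@np.r_[w-p[:2],0]*1e3; print(t,w.round(4),d.round(1),'tw',round(np.degrees(th-t),1))
"
```

```text
tcp_pos: [0.5156, 0.2519, 0.1077]
eef_rot: [-72.5, 87.5, 42.2]
contact_force: [0.2, 0.2, 2.7]
gripper_width: 0.0247
contact_force: [-0.4, -0.1, 1.2]
gripper_width: 0.0245
tcp_pos: [0.5218, 0.2368, 0.1266]
eef_rot: [-72.7, 87.5, 42.0]
contact_force: [-1.2, -0.2, -0.6]
gripper_width: 0.0241
t 54.05 tcp [0.5218 0.2368 0.1266] jaw -155.34 j6 -19.4 w 0.0241 F [-1.2 -0.2 -0.6] dp [18.8 -0.6 16.7] tw -0.24004319612600966
tilt xy deg [1.87 1.68]
theta 0.4246760922351086 along 103.07602570985328
0.35 [0.5287 0.2404] [ 0.3 -7.7  0.4] tw 4.3
0.3 [0.5334 0.2425] [  0.5 -12.9   0.4] tw 7.1
0.25 [0.5382 0.2445] [  0.8 -18.    0.1] tw 10.0
0.2 [0.5431 0.2461] [  1.  -23.2  -0.4] tw 12.9
0.15 [0.548  0.2475] [  1.2 -28.3  -1.2] tw 15.7
0.1 [0.5531 0.2487] [  1.4 -33.3  -2.2] tw 18.6
0.05 [0.5582 0.2496] [  1.6 -38.3  -3.5] tw 21.5
0 [0.5633 0.2502] [  1.7 -43.2  -5.1] tw 24.3
-0.01 [0.5643 0.2503] [  1.8 -44.2  -5.4] tw 24.9
```

```bash

python3 -m jog '{"fingers":[0.2,0.2,0.2,0.2,0.2],"dp":[[0.2,-5,0.2],[0.3,-10,0.4],[0.6,-15,0.2],[0.8,-19,0],[1,-23,-0.4]],"twist":[3,5.5,8.5,11,12.9]}' |tail -4
python3 -m jog '{"fingers":[0.2,0.2,0.2,0.2,0.2],"dp":[[0,0,0],[0,0,0],[0,0,0],[0,0,0],[0,0,0]],"twist":[0,0,0,0,0]}' |tail -4
python3 -c "
from h import *
R=go(.5633,.2502,.1266,1.4);p=r.get_state()['tcp_pos']
h=np.array([.5738,.1474]);c=np.radians(1.4);Rc=np.array([[np.cos(c),-np.sin(c)],[np.sin(c),np.cos(c)]])
q=Rc.T@(p[:2]-h)*1e3; L=np.hypot(*q);th=np.arctan2(-q[0],q[1])-np.arcsin(8/L);print('theta',th,'along',np.sqrt(L*L-64))
s=np.sqrt(L*L-64)
for t in (.15,.1,.05,0,-.01):
    w=h+Rc@np.array([-s*np.sin(t)-8*np.cos(t),s*np.cos(t)-8*np.sin(t)])/1e3
    d=R.T@np.r_[w-p[:2],.1272-p[2]]*1e3; print(t,d.round(1),'tw',round(np.degrees(th-t),1))
S=r.capture('side')
cv2.imwrite('pics/s9.png',cv2.resize(S['frame'][170:260,220:340,::-1],None,fx=6,fy=6,interpolation=cv2.INTER_CUBIC))"
```

```text
tcp_pos: [0.5431, 0.2461, 0.1265]
eef_rot: [-59.6, 87.5, 42.1]
contact_force: [-1.2, 1.8, -0.6]
gripper_width: 0.0244
tcp_pos: [0.543, 0.2461, 0.1266]
eef_rot: [-59.6, 87.5, 42.1]
contact_force: [-0.2, 0.4, -0.3]
gripper_width: 0.0245
t 55.05 tcp [0.543  0.2461 0.1266] jaw -168.34 j6 -31.5 w 0.0245 F [-0.2  0.4 -0.3] dp [  0.7 -20.7  -0.1] tw 10.26278251060836
tilt xy deg [1.87 1.69]
theta 0.2004803916066128 along 103.03588276629868
0.15 [-0.4 -5.2  0.4] tw 2.9
0.1 [ -0.2 -10.4   0.5] tw 5.8
0.05 [ -0.1 -15.5   0.4] tw 8.6
0 [  0.1 -20.7  -0. ] tw 11.5
-0.01 [  0.2 -21.7  -0.1] tw 12.1
```

View pics/s9.png

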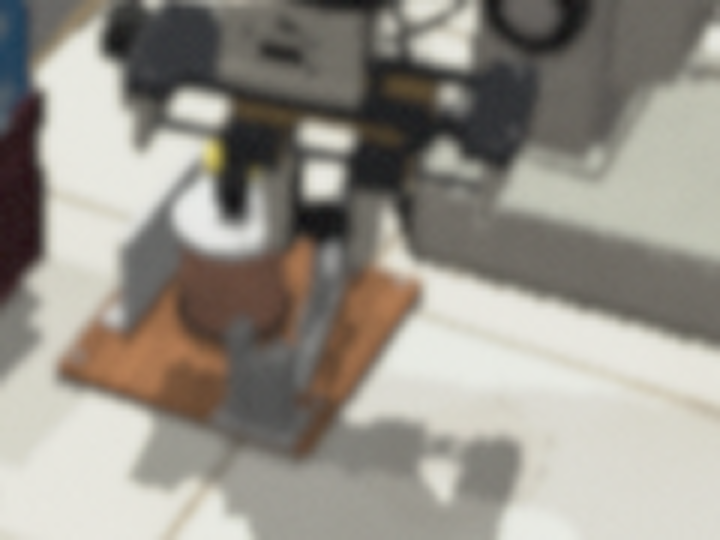

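```bash

python3 -m jog '{"fingers":[0.2,0.2,0.2,0.2,0.2],"dp":[[-0.4,-4,0.3],[-0.3,-8,0.5],[-0.2,-12,0.5],[-0.1,-16,0.3],[0,-19.5,0]],"twist":[2.5,5,7,9,10.5]}' |tail -4
python3 -m jog '{"fingers":[0.2,0.2,0.2,0.2,0.2],"dp":[[0,-0.5,0],[0,-1,0],[0,-1.5,0],[0,-2,0],[0,-2,0]],"twist":[0.5,0.5,0.5,0.5,0.5]}' |tail -4
python3 -c "
from h import *
R=go(.5633,.2502,.1266,1.4);p=r.get_state()['tcp_pos']
h=np.array([.5738,.1474]);c=np.radians(1.4);Rc=np.array([[np.cos(c),-np.sin(c)],[np.sin(c),np.cos(c)]])
q=Rc.T@(p[:2]-h)*1e3; L=np.hypot(*q);th=np.arctan2(-q[0],q[1])-np.arcsin(8/L);print('theta',th,'along',np.sqrt(L*L-64))"
```

```text
tcp_pos: [0.5619, 0.2496, 0.1269]
eef_rot: [-48.9, 87.5, 42.2]
contact_force: [-0.8, 0.8, -1.7]
gripper_width: 0.0246
tcp_pos: [0.5631, 0.2496, 0.1269]
eef_rot: [-47.4, 87.6, 43.2]
contact_force: [-4.8, 1.6, -0.3]
gripper_width: 0.0246
t 56.1 tcp [0.5631 0.2496 0.1269] jaw -179.42 j6 -41.4 w 0.0246 F [-4.8  1.6 -0.3] dp [ 0.3 -0.2  0.5] tw -0.8192891087029466
tilt xy deg [1.75 1.64]
theta 0.0019777920176739933 along 102.4930083277
```

```bash

python3 -m jog '{"fingers":[0.2,0.2,0.2,0.2,0.2],"dp":[[4,-0.5,4],[8.5,-0.5,8],[13,-0.5,11.5],[17,-0.5,14.3],[17,-0.5,14.3]],"twist":[0,0,0,0,0]}' |tail -4
python3 -c "
from h import *
go(.5633,.2502,.1077,1.4)
S=r.capture('side')
cv2.imwrite('pics/s10.png',cv2.resize(S['frame'][170:260,220:340,::-1],None,fx=6,fy=6,interpolation=cv2.INTER_CUBIC))"
```

```text
tcp_pos: [0.5628, 0.2647, 0.1094]
eef_rot: [-46.4, 87.7, 44.2]
contact_force: [-6.0, 1.7, 2.5]
gripper_width: 0.0243
t 56.6 tcp [0.5628 0.2647 0.1094] jaw -179.37 j6 -42.4 w 0.0243 F [-6.   1.7  2.5] dp [  1.3  -0.3 -14.5] tw -0.772435682097921
tilt xy deg [1.64 1.59]
```

View pics/s10.png

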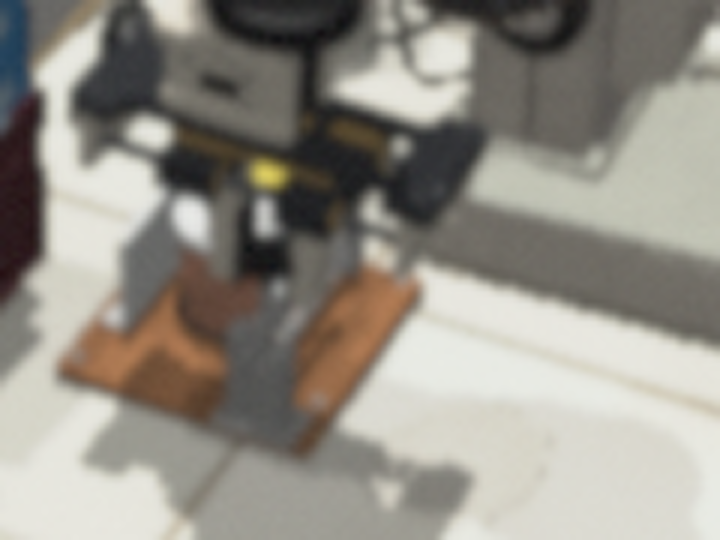

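```bash

python3 -m jog '{"fingers":[0.2,0.2,0.2,0.2,0.2],"dp":[[1,0,0.6],[1.7,0,1],[1.7,0,1],[1.7,0,1],[1.7,0,1]],"twist":[0,0,0,0,0]}' |tail -4
python3 -m jog '{"fingers":[0.35,0.5,0.5,0.5,0.5],"dp":[[0,0,0],[0,0,0],[0,0,0],[0,0,0],[0,0,0]],"twist":[0,0,0,0,0]}' |tail -4
python3 -m jog '{"fingers":[0.5,0.5,0.5,0.5,0.5],"dp":[[-15,0,0],[-40,0,0],[-75,0,0],[-100,0,0],[-100,0,0]],"twist":[0,0,0,0,0]}'|tail -4
python3 -m jog '{"fingers":[0.5,0.5,0.5,0.5,0.5],"dp":[[0,30,0],[0,75,0],[0,120,20],[0,150,50],[0,150,80]],"twist":[0,0,0,0,0]}'|head -2
python3 -m jog '{"fingers":[0.5,0.5,0.5,0.5,0.5],"dp":[[0,0,0],[0,20,0],[0,40,20],[0,40,20],[0,40,20]],"twist":[0,0,0,0,0]}'|head -2
python3 -c "
from h import *
S=r.capture('side');T=r.capture('top')
f=hsv(T)
for s,ce,m in blobs((f[...,2]<65)[130:230,290:360],30): print(s,ce+[290,130],plane(T,[ce+[290,130]],.110)[0].round(4),plane(T,[ce+[290,130]],.1)[0].round(4))
cv2.imwrite('pics/s11.png',cv2.resize(np.hstack([S['frame'][170:260,225:315,::-1],T['frame'][130:220,280:370,::-1]]),None,fx=4.4,fy=4.4,interpolation=cv2.INTER_CUBIC))"
```

```text
tcp_pos: [0.5627, 0.2656, 0.108]
eef_rot: [-46.3, 87.7, 44.4]
contact_force: [-4.7, 2.0, 2.1]
gripper_width: 0.0242
tcp_pos: [0.563, 0.2656, 0.108]
eef_rot: [-46.5, 87.7, 44.1]
contact_force: [-0.6, -0.3, -0.0]
gripper_width: 0.0436
tcp_pos: [0.5619, 0.2639, 0.2125]
eef_rot: [-48.2, 87.3, 42.5]
contact_force: [-0.1, -0.3, -0.1]
gripper_width: 0.0441
time_s: 58.65
tcp_pos: [0.408, 0.342, 0.2101]
time_s: 59.15
tcp_pos: [0.3675, 0.3614, 0.209]
[43 23  9 10 65] [337.01538462 157.13846154] [0.6112 0.2076 0.11  ] [0.613  0.2062 0.1   ]
[31 25 21 21 55] [327.38181818 168.23636364] [0.5845 0.2295 0.11  ] [0.5861 0.2284 0.1   ]
[11 43 15 11 91] [309.8021978  177.93406593] [0.5607 0.2698 0.11  ] [0.562  0.2691 0.1   ]
```

View pics/s11.png

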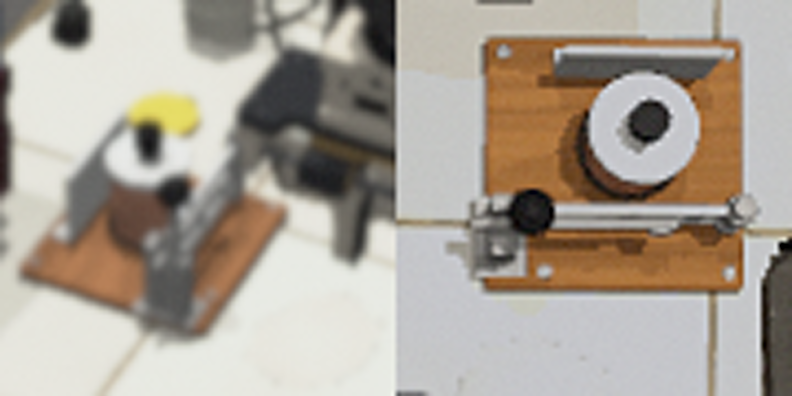

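The gate is shut. The latch knob is within 1 mm of where it should be with the gate shut and the bar level, (.5629,.2677) against (.5629,.2672). The cover and stack are untouched, so I'm handing in.

```bash
python3 -c "
from h import *
print(r.get_state()['time_s'],r.close_job())"
```

```text
the job is handed in; nothing more can be done
59.25 None
```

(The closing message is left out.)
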